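# Release and push out a latched filter drawer with a pin

### The job

Take the release pin out of its holder, press down the recessed orange button in the filter drawer with it and, keeping the button held down all the way, push the drawer fully out to its stop without forcing anything. Then stand the pin back in the hole of its holder, fully seated, and let go. Leave the vial, the beaker and the timer where they are.

Things in the scene. Friction and masses are not known exactly. Their poses are not given: they have to be found in the camera images.
- filter_unit: White and grey bench instrument, fixed. Origin on the surface; its own x points to its back, z up. Base plate 12 mm high, x = -110 to +90 mm, y = +-55 mm; white housing 78 mm high over x = -10 to +90 mm; in front of it two rails 24 mm high with the drawer between them. The drawer slides out level, towards the unit's -x.
- filter_drawer (a joint): Drawer travel in m: 0 shut (start), 0.050 fully out at its springy stop (4 N/mm). Friction about 2 N. Front: a blue block 48 x 60 mm with the recess in its middle. Three hidden catch teeth along the first 40 mm block it after 1 mm of play while the button is not deep enough; let up early, it springs up at the next tooth: press again. Beyond 40 mm it may spring up and keeps the drawer out.
- recess (a point): Centre of the mouth of the round recess in the top of the blue drawer block (travels with the drawer), 44 mm above the surface. Vertical hole, 10 mm in diameter with a 2 mm chamfer, marked by a thin orange ring; the button's top lies 10 mm below the mouth. At travel 0 it lies at x = -38 mm, y = 0 of the filter unit.
- release_button: Orange spring button, 8.6 mm wide, down in the recess. Origin: centre of its top; goes straight down. Starts at 2 N, gains 0.25 N/mm; at 2.5 to 11.5 mm depth (differs per unit, unseen) it meets a 5 N/mm spring; the catch lets go 1 mm deeper, at 8 to 10 N, all along the travel. Press with 11 to 15 N; over 20 N on the button, or 25 N in all by the pin on the drawer, breaks it.
- release_pin: Release pin, loose, 70 g, standing in its holder. Origin: centre of its flat lower tip; z axis runs up along it. Steel shaft 6 mm in diameter and 42 mm long (z = 0 to 42 mm), steel collar 22 mm in diameter (z = 42 to 46 mm), red square handle 14 x 14 mm (sides along the pin's x and y) from z = 46 to 97 mm.
- pin_holder: Grey block 60 x 60 x 50 mm with a black foot 70 x 70 x 6 mm, fixed. Origin: centre of its underside on the surface.
- holder_hole (a point): Centre of the mouth of the holder's vertical hole, on top of the block 50 mm above the surface; 10 mm in diameter with a 2 mm chamfer, 46 mm deep. When the pin is seated its collar rests on the block and its tip is 42 mm below this point.
- vial_1: Brown bottle-shaped vial with black cap, 32 mm in diameter, 66 mm high, loose bystander beside the unit (its +y side). Origin: centre of its underside.
- beaker: Clear empty beaker, 55 mm in diameter, 67 mm high, loose bystander beside the unit (its -y side). Origin: centre of its underside.
- lab_timer: Small white timer with three round keys, 62 x 68 x 20 mm, loose bystander by the front of the unit (its -y side). Origin: centre of its underside.
Not all that is in view belongs to the job. What is meant by the release_pin is not turquoise, and is the smaller of those in its own colour. What is shaped like the filter_unit but green is not meant.

How it is judged:
By the outcome, as a careful person would: the job done as asked, in the order asked, and still so for the second after the job is handed in, with the robot touching nothing.
It also fails if it takes over 58 s, if anything falls off the work surface, if the arm or the gripper's body presses on something with over 40 N, if the wrist force passes 120 N, or if a joint passes its speed limit or range.

### The arm

A 6-joint arm with a two-finger parallel gripper is mounted at the origin on a cart in front of the work surface, level with it; the furniture and walls round the work are solid. World frame = base frame: x ahead of the robot, y to its left, z up, the work surface at z = 0. Lengths are in m, angles in degrees, forces in N, time in s.
With the tool pointing down it reaches from about 0.35 to 0.875 m from the base axis. Payload 4.2 kg.
Tool frame: the origin (TCP) lies at the very end of the fingers, on their centre line; the grasp point (between the pads) lies 19 mm behind it; z points along the fingers, y is the line along which they close (so a half turn about z gives the same grasp; the last joint's range is limited). The gripper opens to 87 mm and grips with 3 to 60 N. Pads are 19 mm wide; open, the fingers measure 117 mm over their backs; the gripper's body (75 mm by 190 mm) begins 51 mm behind the grasp point.
Start: joints at [84.66, 22.042, 0.453, 0, -68.411, -14.817], TCP at [0.215, 0.587, 0.223] pointing down, gripper open.
Joint ranges: [-179.83, 179.83], [-69.29, 118.12], [-61.27, 80.66], [-181.25, 117.63], [-171.15, -9.14], [-177.46, 177.46]. Speed limits (degrees/s): [159.86, 159.86, 180, 180, 180, 180].

### API

Orientations are given as a 3x3 rotation matrix whose columns are the frame's x, y, z axes.
In Python, from rig import manip, read_camera, get_calibration gives the robot as it stands.
- The arm moves only by the tool jog_arm, never from a script. Its argument "increments" is a list of rows, each an object of numbers: "rx", "ry", "rz": the turn, a rotation vector about the tool's x, y, z in rad; "dx", "dy", "dz": the shift along the tool's x, y, z in mm; "fingers": the closure, from 0 (fully open) to 1 (shut). In form: [{"rx": .., "ry": .., "rz": .., "dx": .., "dy": .., "dz": .., "fingers": ..}, ...]. A call has 1 to 5 rows; each row is the pose to reach, as a shift and turn from the pose commanded when the call began, along the tool's axes at that moment; what a row does not reach only later rows make up. A row lasts 1/10 s, in which the tool goes at most 50 mm and 8.59 degrees, less where a joint would pass 70% of its speed; a pose out of reach is approached as far as the arm can. A call with a gripper value outside its range is refused whole. The fingers move at their own pace and stop on an object; "newtons" is the grip in N (left out, the last holds). Time passes only in rows, so rows that repeat a pose let the fingers close. It gives the time, the measured TCP pose, the force, the opening and the grip force at its end, in the units of the state.
- manip.get_state(): the state, without advancing time (a new reading comes with each control period).
- read_camera(name): name is "scene" or "top"; returns (picture, depth): 480x640x3 uint8, blue, green, red; 480x640 float32, m along the optical axis (not along the pixel's ray), 0 where there is no reading.
- get_calibration(name): a dict with "fov_y" (degrees; the focal length in pixels is half the picture's height over the tangent of half this angle, whatever the lens; pixels are square), "cx", "cy" (the principal point, pixels), "k1" (the pictures are not rectified: a ray, as slopes to the right and down, at radius r is drawn at 1 + k1 r^2 times it, then the intrinsics apply), "R" (3x3) and "t" (3): a world point X has camera coordinates R X + t. Camera axes: x right, y down, z forward; pixel columns grow to the right and rows downward; lengths in m; the calibration is good to about 2 mm. A picture is of the moment at which its call begins. get_calibration takes no time and is no camera call.
- manip.hand_in(): hands the job in; it is judged then, once.
The state is a dict: "time_s": time; "q": joint angles; "dq": joint speeds; "effort": joint torques, N m; "tool_pos": TCP position; "tool_rot": TCP orientation; "contact_force": force on the tool from outside, world axes, zero at the start; "torque": the same for the moment, N m; "grip_width": finger opening in m; "grip_force": force on a finger pad.
Only numpy, scipy, OpenCV 4.12 (cv2) and the standard library are available. Lean on these libraries where they do the work, as an engineer would, in place of code of your own. Each camera call takes 0.05 s, during which the arm holds its last target. There are 200 camera calls.

## Working session

There is one attempt and no reset: what is moved stays moved. The work goes in short steps, Python scripts to look and compute and a tool call to move; the robot and the scene stay as the last step left them, time stands still between calls to the robot, and variables do not carry over. Pictures are saved under pics/ and viewed, at most 12 in all, crops included, and the job is handed in when it is done.

Besides the shell and the picture viewer there is one more tool, called in YAML: its name, and indented under it one key for each argument. jog_arm: Moves the arm, as the interface text tells. Its arguments: {"type":"object","properties":{"increments":{"type":"array","items":{"type":"object","properties":{"rx":{"type":"number"},"ry":{"type":"number"},"rz":{"type":"number"},"dx":{"type":"number"},"dy":{"type":"number"},"dz":{"type":"number"},"fingers":{"type":"number"}}}},"newtons":{"type":"number"}},"required":["increments"]}

```bash
mkdir -p pics
cat > h.py <<'E'
import numpy as np, cv2
from rig import manip, read_camera, get_calibration
def ray(name,u,v):
    c=get_calibration(name); f=240/np.tan(np.radians(c["fov_y"])/2)
    xd,yd=(u-c["cx"])/f,(v-c["cy"])/f; x,y=xd,yd
    for _ in range(20):
        s=1+c["k1"]*(x*x+y*y); x,y=xd/s,yd/s
    R=np.array(c["R"]);t=np.array(c["t"])
    return -R.T@t, R.T@np.array([x,y,1.])
def onz(name,u,v,z):
    o,d=ray(name,u,v); return o+d*(z-o[2])/d[2]
def dep(name,u,v,D):
    o,d=ray(name,u,v); return o+d*D[int(v),int(u)]
def proj(name,X):
    c=get_calibration(name); f=240/np.tan(np.radians(c["fov_y"])/2)
    p=np.array(c["R"])@np.array(X)+np.array(c["t"]); x,y=p[:2]/p[2]; s=1+c["k1"]*(x*x+y*y)
    return np.array([c["cx"]+f*x*s,c["cy"]+f*y*s])
E
python3 - <<'E'
from h import *
for n in("scene","top"):
    p,d=read_camera(n); cv2.imwrite(f"pics/{n}0.png",p); np.savez(f"{n}0.npz",p=p,d=d); c=get_calibration(n); print(n,c["fov_y"],c["k1"],ray(n,320,240))
print(manip.get_state())
E
```

```text
scene 44.25871203429329 -0.10058815793095507 (array([0.05778291, 0.66500913, 0.95747805]), array([ 0.40838769, -0.54144635, -0.73497527]))
top 53.0503290138484 -0.03515721255076332 (array([3.62614472e-01, 8.28484293e-04, 1.28397188e+00]), array([ 0.17285191, -0.02040231, -0.98474709]))
{'time_s': 0.1, 'q': array([ 8.46586916e+01,  2.20874070e+01,  3.88574787e-01, -2.40585438e-02,
       -6.84115573e+01, -1.48175564e+01]), 'dq': array([-0.03720069, -0.097262  ,  0.12274102,  0.17777844,  0.02365217,
       -0.04152003]), 'effort': array([-3.54167632e-04, -3.91689169e+01,  1.87934214e+01,  4.23188120e+00,
        1.34739513e-02, -6.81315441e-05]), 'tool_pos': array([0.21518541, 0.5862243 , 0.22156777]), 'tool_rot': array([[ 9.38687334e-01, -3.44769148e-01, -5.68096650e-04],
       [-3.44769597e-01, -9.38685455e-01, -1.88191804e-03],
       [ 1.15563217e-04,  1.96239508e-03, -9.99998068e-01]]), 'contact_force': array([0.20818594, 0.87545999, 0.23168988]), 'torque': array([-0.00350573, -0.01599429, -0.03836873]), 'grip_force': 0.0, 'grip_width': 0.08723649732332449}
```

View pics/scene0.png

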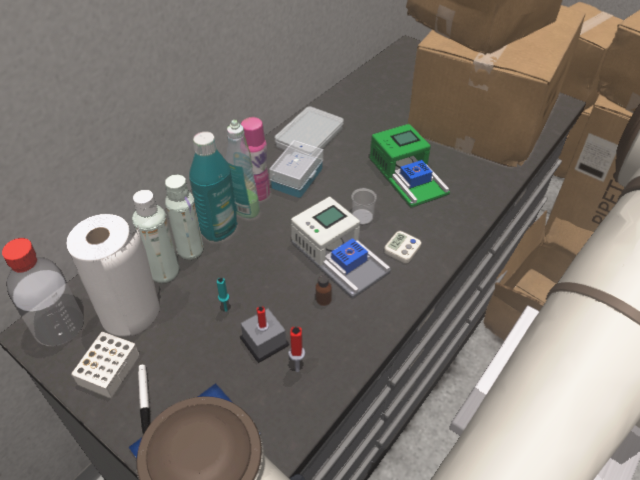

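View pics/top0.png

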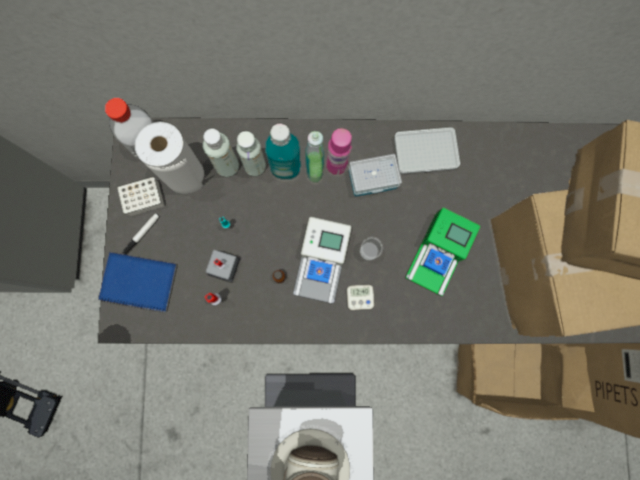

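Candidates for the pin are the red one in the holder (scene 262,318; top 219,263), a free-standing red one that looks larger (scene 297,345; top 212,298) and a turquoise one (scene 223,290; top 225,223). The red one in the holder is my choice. The unit is the white one (scene 345,245; top 322,260), not the green one (scene 410,165; top 440,250).

Run:
```python
from h import *
S=np.load("scene0.npz");T=np.load("top0.npz")
a=cv2.resize(S["p"][270:380,200:320],None,fx=3.3,fy=3.3*1.0,interpolation=2)
b=cv2.resize(S["p"][195:295,285:405],None,fx=3.3,fy=3.63,interpolation=2)
c=cv2.resize(T["p"][210:320,190:310],None,fx=3.3,fy=2,interpolation=2)
a=cv2.resize(a,(400,370));b=cv2.resize(b,(400,370))
cv2.imwrite("pics/crop1.png",np.hstack([a,b]))
def comps(p,m,name,D,zs):
    n,l,s,ce=cv2.connectedComponentsWithStats(m.astype(np.uint8))
    for i in range(1,n):
        if s[i,4]>12:
            u,v=ce[i]; print(name,s[i],ce[i].round(1),"dep",dep(name,u,v,D).round(4),[onz(name,u,v,z)[:2].round(4) for z in zs])
for n,Z in(("scene",S),("top",T)):
    p=Z["p"].astype(int);h=cv2.cvtColor(Z["p"],cv2.COLOR_BGR2HSV).astype(int)
    red=((h[...,0]<8)|(h[...,0]>173))&(h[...,1]>160)&(h[...,2]>90)
    org=(h[...,0]>8)&(h[...,0]<22)&(h[...,1]>120)&(h[...,2]>120)
    blue=(h[...,0]>105)&(h[...,0]<120)&(h[...,1]>170)&(h[...,2]>120)
    print("red");comps(p,red,n,Z["d"],[.105])
    print("blue");comps(p,blue,n,Z["d"],[.044])
    print("orange");comps(p[190:300,200:400] if 0 else p,org,n,Z["d"],[.044])
```

```text
red
scene [  3 238  29  31 608] [ 16.5 251.9] dep [0.8523 0.4652 0.2275] [array([0.9857, 0.4317])]
scene [257 308   8  19 106] [261.2 317. ] dep [0.5079 0.24   0.0917] [array([0.501 , 0.2465])]
scene [290 328  12  27 224] [295.7 342.1] dep [0.4208 0.249  0.1041] [array([0.4204, 0.2494])]
blue
scene [401 160  30  19 235] [415.7 169.7] dep [ 0.5263 -0.3331  0.0399] [array([ 0.5242, -0.3286])]
scene [333 240  33  25 227] [348.9 252.6] dep [ 0.5012 -0.0235  0.0347] [array([ 0.4967, -0.0166])]
orange
red
top [106  98  24  24 424] [117.4 109.6] dep [0.8534 0.4521 0.2304] [array([0.9118, 0.5058])]
top [216 261   6   4  14] [218.6 262.9] dep [0.5108 0.2258 0.1047] [array([0.5108, 0.2257])]
top [205 293  12   9  55] [211.2 297.6] dep [0.4244 0.2356 0.1297] [array([0.4257, 0.2406])]
blue
top [424 250  21  24 126] [431.8 260.1] dep [ 0.5285 -0.3178  0.0449] [array([ 0.5286, -0.318 ])]
top [ 101  255   72   54 2757] [136.7 281.3] dep [0.4728 0.4582 0.01  ] [array([0.4698, 0.446 ])]
top [440 256  11  15  76] [444.7 263.1] dep [ 0.5211 -0.3525  0.0417] [array([ 0.5208, -0.3518])]
top [309 261   7  14  61] [312.1 268.5] dep [ 0.505  -0.0045  0.045 ] [array([ 0.5051, -0.0045])]
top [322 265   9  14  73] [326.4 271.3] dep [ 0.498  -0.0415  0.0445] [array([ 0.4981, -0.0416])]
orange
```

View pics/crop1.png

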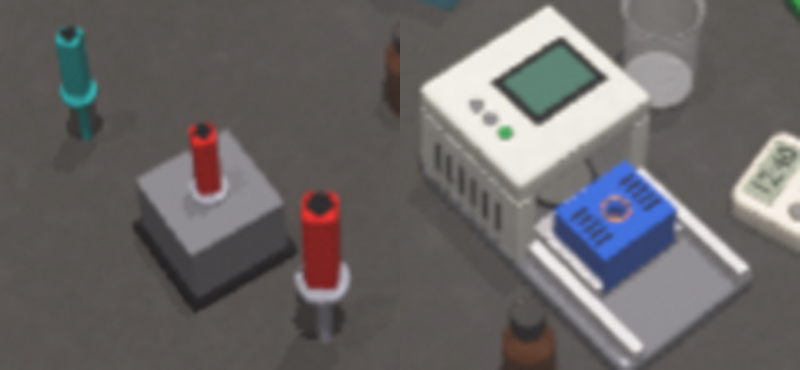

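The crop confirms the choice: the red pin in the grey holder (crop 205,160) is smaller than the free-standing red one (crop 320,240). The white unit's recess ring shows at crop 617,208, which is scene 350,251.

```bash
cat >> h.py <<'E'
def cloud(name,D):
    c=get_calibration(name); f=240/np.tan(np.radians(c["fov_y"])/2)
    K=np.array([[f,0,c["cx"]],[0,f,c["cy"]],[0,0,1.]])
    u,v=np.meshgrid(np.arange(640.),np.arange(480.))
    xd,yd=(u-c["cx"])/f,(v-c["cy"])/f;x,y=xd,yd
    for _ in range(20):
        s=1+c["k1"]*(x*x+y*y); x,y=xd/s,yd/s
    P=np.stack([x*D,y*D,D],-1); return (P-np.array(c["t"]))@np.array(c["R"])
E
python3 - <<'E'
from h import *
for n in("scene","top"):
    Z=np.load(n+"0.npz");P=cloud(n,Z["d"]);h=cv2.cvtColor(Z["p"],cv2.COLOR_BGR2HSV).astype(int)
    def fit(lab,c,r,z0,z1,extra=True):
        m=(np.hypot(P[...,0]-c[0],P[...,1]-c[1])<r)&(P[...,2]>z0)&(P[...,2]<z1)&(Z["d"]>0)&extra
        Q=P[m]; 
        if len(Q)<4: print(n,lab,"none");return
        rc=cv2.minAreaRect((Q[:,:2]*1000).astype(np.float32)); print(n,lab,len(Q),"mean",Q.mean(0).round(4),"rect",np.round(rc[0],1),np.round(rc[1],1),round(rc[2],1),"zmed",np.median(Q[:,2]).round(4))
    fit("holder",(.508,.225),.05,.045,.056,h[...,1]<90)
    fit("pin",(.508,.228),.03,.095,.12)
    fit("pinhandle",(.508,.228),.03,.065,.12)
    fit("bigpin",(.42,.24),.03,.06,.16)
    fit("housing",(.57,-.04),.09,.072,.084)
    fit("block",(.502,-.023),.045,.039,.049,(h[...,0]>100)&(h[...,0]<125)&(h[...,1]>120))
    fit("rails",(.50,-.02),.09,.02,.028,(h[...,1]<60)&(h[...,2]>150))
    fit("vial",(.48,.08),.04,.03,.08); fit("timer",(.44,-.12),.06,.012,.03); fit("table",(.3,.1),.05,-.02,.02)
E
```

```text
scene holder 794 mean [0.5095 0.2371 0.0501] rect [513.7 233.9] [61.  64.8] 72.2 zmed 0.0502
scene pin 70 mean [0.5109 0.2362 0.1026] rect [512.  234.6] [14.4 16. ] 40.3 zmed 0.1033
scene pinhandle 150 mean [0.5097 0.2373 0.09  ] rect [512.2 234.7] [14.2 16.9] 52.0 zmed 0.0927
scene bigpin 392 mean [0.4203 0.2481 0.0972] rect [422.7 245.1] [28.2 23.2] 35.1 zmed 0.0975
scene housing 1821 mean [ 0.5708 -0.0323  0.078 ] rect [571.9 -36.8] [113.3 101.7] 77.4 zmed 0.0781
scene block 473 mean [ 0.4972 -0.0178  0.0437] rect [499.  -19.5] [61.8 52. ] 77.9 zmed 0.0438
scene rails 331 mean [ 0.4848 -0.0018  0.0236] rect [477.9 -33. ] [132.9 109.2] 77.6 zmed 0.0237
scene vial 263 mean [0.4809 0.0911 0.0506] rect [482.1  89. ] [30.4 26.3] 42.9 zmed 0.0482
scene timer 658 mean [ 0.4314 -0.1246  0.017 ] rect [ 432.9 -126.7] [63.1 72. ] 1.1 zmed 0.017
scene table 818 mean [ 0.3239  0.1006 -0.0011] rect [329. 100.] [97.9 40.6] 89.9 zmed 0.0001
top holder 459 mean [0.5134 0.2309 0.0497] rect [514.  231.5] [58.7 59.8] 72.4 zmed 0.0498
top pin 34 mean [0.5135 0.2297 0.1038] rect [514.  230.1] [13.7 13.5] 57.0 zmed 0.1038
top pinhandle 47 mean [0.5127 0.2284 0.0975] rect [513.8 229.9] [14.1 14. ] 62.2 zmed 0.1026
top bigpin 132 mean [0.4238 0.2366 0.1042] rect [424.7 239. ] [25.4 23.9] 3.0 zmed 0.1182
top housing 1626 mean [ 0.5743 -0.0382  0.0778] rect [575.2 -38.4] [109.8 100. ] 77.8 zmed 0.0778
top block 329 mean [ 0.4983 -0.0223  0.0437] rect [499.  -22.5] [56.2 48.5] 77.8 zmed 0.0437
top rails 327 mean [ 0.489  -0.02    0.0236] rect [480.6 -17.7] [ 95.9 104.1] 77.7 zmed 0.0235
top vial 127 mean [0.4844 0.0825 0.0526] rect [485.5  83.2] [30.7 29.8] 43.6 zmed 0.0478
top timer 585 mean [ 0.4335 -0.1287  0.0167] rect [ 434.7 -113.2] [106.6  65.9] 86.5 zmed 0.0165
top table 407 mean [ 0.3277  0.0993 -0.0004] rect [330.   98.6] [94.5 35.6] 88.1 zmed -0.0003
```

Run:
```python
from h import *
for n in("scene","top"):
    Z=np.load(n+"0.npz");P=cloud(n,Z["d"])
    m=(np.hypot(P[...,0]-.513,P[...,1]-.231)<.03)&(P[...,2]>.06)&(P[...,2]<.12)
    for lo,hi in((.06,.1),(.101,.11)):
        Q=P[m&(P[...,2]>lo)&(P[...,2]<hi)]
        print(n,lo,len(Q)); print((Q[:,:2]*1000).round(1).tolist()[::2])
p=np.load("scene0.npz")["p"][298:342,240:284]
cv2.imwrite("pics/pin.png",cv2.resize(p,None,fx=13,fy=13,interpolation=cv2.INTER_CUBIC))
print(proj("scene",[.515,.231,.105]),proj("top",[.515,.231,.105]))
```

```text
scene 0.06 106
[[519.4, 237.9], [520.2, 237.4], [513.5, 241.5], [507.1, 235.4], [505.7, 231.9], [509.4, 240.8], [506.2, 239.0], [504.6, 235.7], [511.8, 243.6], [508.5, 241.9], [507.2, 238.3], [505.4, 235.2], [513.6, 242.3], [509.4, 241.3], [507.9, 238.0], [506.0, 234.9], [514.0, 242.2], [508.9, 242.1], [507.3, 238.8], [504.8, 236.3], [516.3, 240.4], [508.9, 242.4], [508.0, 238.4], [504.8, 236.6], [517.6, 239.4], [510.1, 241.6], [508.1, 238.6], [506.6, 235.0], [506.5, 230.2], [511.7, 242.8], [510.8, 238.7], [507.2, 237.3], [506.5, 233.0], [520.8, 237.1], [509.0, 243.2], [509.0, 238.3], [504.7, 237.4], [505.9, 231.3], [511.0, 241.6], [508.1, 239.4], [506.6, 235.9], [503.1, 234.3], [510.7, 242.2], [508.2, 239.6], [507.1, 235.7], [504.9, 232.8], [510.7, 242.5], [508.1, 240.0], [505.9, 237.1], [505.1, 232.9], [509.9, 243.6], [508.2, 240.2], [504.5, 236.2]]
scene 0.101 53
[[520.0, 231.0], [514.1, 231.7], [511.8, 229.1], [518.1, 235.5], [514.3, 234.2], [512.7, 231.0], [511.1, 227.6], [515.3, 238.4], [511.5, 237.1], [513.1, 230.8], [510.0, 228.9], [514.4, 239.5], [512.4, 236.6], [511.1, 233.0], [508.9, 230.2], [514.4, 239.9], [511.1, 238.1], [508.4, 235.8], [507.3, 232.0], [511.7, 242.6], [509.5, 239.9], [508.6, 235.9], [504.2, 235.2], [510.1, 239.6], [505.2, 239.4], [504.8, 234.9], [507.1, 240.3]]
top 0.06 20
[[518.9, 226.4], [516.5, 222.5], [512.4, 222.6], [508.8, 225.8], [511.0, 224.1], [513.2, 222.4], [507.9, 225.7], [510.7, 224.9], [505.7, 226.1], [505.9, 230.2]]
top 0.101 29
[[520.0, 231.9], [520.6, 227.8], [517.8, 232.2], [518.1, 227.6], [515.3, 232.0], [515.6, 227.6], [513.3, 237.6], [513.3, 230.2], [512.8, 224.6], [511.0, 237.8], [510.3, 231.8], [510.4, 227.0], [508.5, 232.8], [508.2, 227.3], [505.8, 227.3]]
[260.99475241 307.38159956] [216.56533399 261.21619419]
```

View pics/pin.png

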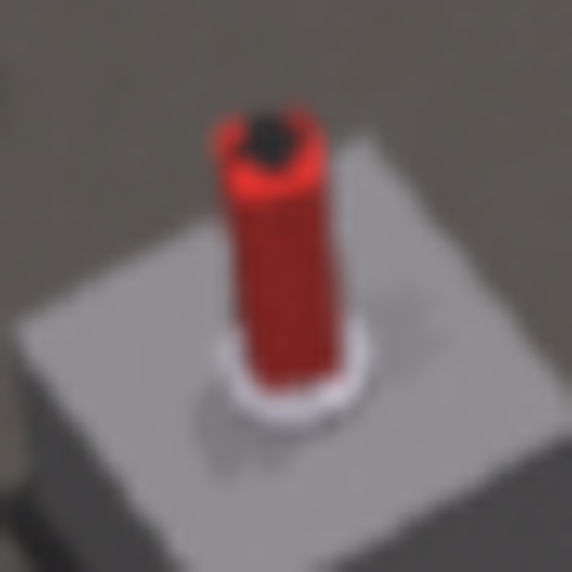

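The pin's handle sides run at about 60° and -30°, and it stands at about (0.514, 0.232).

jog_arm:
  increments:
    - {"dx": 40,"dy": 23,"rz": 0.1}
    - {"dx": 80,"dy": 46,"rz": 0.17}
    - {"dx": 120,"dy": 69,"rz": 0.17}
    - {"dx": 160,"dy": 92,"rz": 0.17}
    - {"dx": 200,"dy": 115,"rz": 0.17}

```text
invalid input
```

jog_arm:
  increments:
    - {"rx": 0,"ry": 0,"rz": 0.1,"dx": 40,"dy": 23,"dz": 0,"fingers": 0}
    - {"rx": 0,"ry": 0,"rz": 0.17,"dx": 80,"dy": 46,"dz": 0,"fingers": 0}
    - {"rx": 0,"ry": 0,"rz": 0.17,"dx": 120,"dy": 69,"dz": 0,"fingers": 0}
    - {"rx": 0,"ry": 0,"rz": 0.17,"dx": 160,"dy": 92,"dz": 0,"fingers": 0}
    - {"rx": 0,"ry": 0,"rz": 0.17,"dx": 200,"dy": 115,"dz": 0,"fingers": 0}

```text
time_s: 0.6
tool_pos: [0.3641, 0.4081, 0.2222]
tool_rot: [[0.867, -0.498, -0.0], [-0.498, -0.867, -0.001], [-0.0, 0.001, -1.0]]
contact_force: [1.7, 0.5, 0.5]
grip_width: 0.087
grip_force: 0.0
```

jog_arm:
  increments:
    - {"rx": 0,"ry": 0,"rz": 0,"dx": 44,"dy": 16,"dz": 0,"fingers": 0}
    - {"rx": 0,"ry": 0,"rz": 0,"dx": 88,"dy": 32,"dz": 0,"fingers": 0}
    - {"rx": 0,"ry": 0,"rz": 0,"dx": 132,"dy": 48,"dz": 0,"fingers": 0}
    - {"rx": 0,"ry": 0,"rz": 0,"dx": 176,"dy": 64,"dz": 20,"fingers": 0}
    - {"rx": 0,"ry": 0,"rz": 0,"dx": 219,"dy": 79,"dz": 40,"fingers": 0}

```text
time_s: 1.1
tool_pos: [0.5146, 0.2312, 0.1828]
tool_rot: [[0.867, -0.498, 0.001], [-0.498, -0.867, 0.001], [0.0, -0.002, -1.0]]
contact_force: [-0.1, 0.8, -0.2]
grip_width: 0.087
grip_force: 0.0
```

jog_arm:
  increments:
    - {"rx": 0,"ry": 0,"rz": 0,"dx": 0,"dy": 0,"dz": 20,"fingers": 0}
    - {"rx": 0,"ry": 0,"rz": 0,"dx": 0,"dy": 0,"dz": 50,"fingers": 0}
    - {"rx": 0,"ry": 0,"rz": 0,"dx": 0,"dy": 0,"dz": 50,"fingers": 0}

```text
time_s: 1.4
tool_pos: [0.5109, 0.2302, 0.1284]
tool_rot: [[0.866, -0.5, -0.009], [-0.5, -0.866, -0.005], [-0.005, 0.009, -1.0]]
contact_force: [-1.5, -0.4, -0.6]
grip_width: 0.0867
grip_force: 0.0
```

Run:
```python
from h import *
s=manip.get_state();print(s["time_s"],s["tool_pos"],s["tool_rot"])
ims=[]
for n,(u,v) in(("scene",(262,305)),("top",(218,263))):
    p,d=read_camera(n); ims.append(cv2.resize(p[v-45:v+45,u-45:u+45],(400,400),interpolation=2))
cv2.imwrite("pics/ab.png",np.hstack(ims))
```

```text
1.4 [0.51094017 0.23017709 0.12841678] [[ 0.86577407 -0.50036081 -0.00862046]
 [-0.50041277 -0.86576965 -0.00547501]
 [-0.00472385  0.00905391 -0.99994785]]
```

View pics/ab.png

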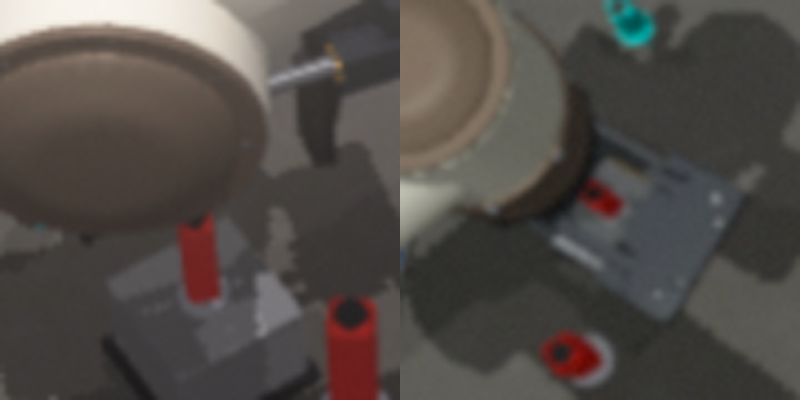

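The pin stands between the open fingers and nothing else is in the way (scene crop pin 195,260, right finger 320,130). I'll go down now.

jog_arm:
  increments:
    - {"rx": 0,"ry": 0,"rz": 0,"dx": 0,"dy": 0,"dz": 20,"fingers": 0}
    - {"rx": 0,"ry": 0,"rz": 0,"dx": 0,"dy": 0,"dz": 40,"fingers": 0}
    - {"rx": 0,"ry": 0,"rz": 0,"dx": 0,"dy": 0,"dz": 60,"fingers": 0}
    - {"rx": 0,"ry": 0,"rz": 0,"dx": 0,"dy": 0,"dz": 60,"fingers": 0}
    - {"rx": 0,"ry": 0,"rz": 0,"dx": 0,"dy": 0,"dz": 60,"fingers": 0}

```text
time_s: 2.0
tool_pos: [0.5144, 0.2336, 0.0744]
tool_rot: [[0.868, -0.497, 0.002], [-0.497, -0.868, 0.001], [0.001, -0.002, -1.0]]
contact_force: [0.4, 0.3, 0.7]
grip_width: 0.087
grip_force: 0.0
```

jog_arm:
  increments:
    - {"rx": 0,"ry": 0,"rz": 0,"dx": 0,"dy": 0,"dz": 6,"fingers": 0.5}
    - {"rx": 0,"ry": 0,"rz": 0,"dx": 0,"dy": 0,"dz": 6,"fingers": 1}
    - {"rx": 0,"ry": 0,"rz": 0,"dx": 0,"dy": 0,"dz": 6,"fingers": 1}
    - {"rx": 0,"ry": 0,"rz": 0,"dx": 0,"dy": 0,"dz": 6,"fingers": 1}
    - {"rx": 0,"ry": 0,"rz": 0,"dx": 0,"dy": 0,"dz": 6,"fingers": 1}
  newtons: 10

```text
time_s: 2.5
tool_pos: [0.5137, 0.2327, 0.0671]
tool_rot: [[0.867, -0.498, 0.0], [-0.498, -0.867, 0.0], [0.0, -0.001, -1.0]]
contact_force: [-0.4, 0.2, 1.0]
grip_width: 0.0552
grip_force: 0.0
```

jog_arm:
  increments:
    - {"rx": 0,"ry": 0,"rz": 0,"dx": 0,"dy": 0,"dz": 0,"fingers": 1}
    - {"rx": 0,"ry": 0,"rz": 0,"dx": 0,"dy": 0,"dz": 0,"fingers": 1}
    - {"rx": 0,"ry": 0,"rz": 0,"dx": 0,"dy": 0,"dz": 0,"fingers": 1}
    - {"rx": 0,"ry": 0,"rz": 0,"dx": 0,"dy": 0,"dz": 0,"fingers": 1}
    - {"rx": 0,"ry": 0,"rz": 0,"dx": 0,"dy": 0,"dz": 0,"fingers": 1}

```text
time_s: 3.0
tool_pos: [0.5136, 0.2327, 0.0668]
tool_rot: [[0.867, -0.498, 0.0], [-0.498, -0.867, 0.0], [0.0, -0.0, -1.0]]
contact_force: [0.9, 0.4, -1.1]
grip_width: 0.0146
grip_force: 0.3
```

Just touching, so I'll tighten in steps.

jog_arm:
  increments:
    - {"rx": 0,"ry": 0,"rz": 0,"dx": 0,"dy": 0,"dz": 0,"fingers": 1}
    - {"rx": 0,"ry": 0,"rz": 0,"dx": 0,"dy": 0,"dz": 0,"fingers": 1}
    - {"rx": 0,"ry": 0,"rz": 0,"dx": 0,"dy": 0,"dz": 0,"fingers": 1}

```text
time_s: 3.3
tool_pos: [0.5136, 0.2327, 0.0668]
tool_rot: [[0.867, -0.498, 0.0], [-0.498, -0.867, 0.0], [0.0, -0.0, -1.0]]
contact_force: [-0.6, 0.2, -1.5]
grip_width: 0.0142
grip_force: 10.0
```

jog_arm:
  increments:
    - {"rx": 0,"ry": 0,"rz": 0,"dx": 0,"dy": 0,"dz": 0,"fingers": 1}
    - {"rx": 0,"ry": 0,"rz": 0,"dx": 0,"dy": 0,"dz": 0,"fingers": 1}
    - {"rx": 0,"ry": 0,"rz": 0,"dx": 0,"dy": 0,"dz": 0,"fingers": 1}
  newtons: 45

```text
time_s: 3.6
tool_pos: [0.5136, 0.2327, 0.0668]
tool_rot: [[0.867, -0.498, 0.0], [-0.498, -0.867, 0.0], [0.0, -0.0, -1.0]]
contact_force: [0.1, -0.6, -0.0]
grip_width: 0.014
grip_force: 45.0
```

jog_arm:
  increments:
    - {"rx": 0,"ry": 0,"rz": 0,"dx": 0,"dy": 0,"dz": -10,"fingers": 1}
    - {"rx": 0,"ry": 0,"rz": 0,"dx": 0,"dy": 0,"dz": -30,"fingers": 1}
    - {"rx": 0,"ry": 0,"rz": 0,"dx": 0,"dy": 0,"dz": -60,"fingers": 1}
    - {"rx": 0,"ry": 0,"rz": 0,"dx": 0,"dy": 0,"dz": -90,"fingers": 1}
    - {"rx": 0,"ry": 0,"rz": 0,"dx": 0,"dy": 0,"dz": -90,"fingers": 1}

```text
time_s: 4.1
tool_pos: [0.5161, 0.2342, 0.1623]
tool_rot: [[0.867, -0.497, 0.009], [-0.498, -0.867, 0.005], [0.005, -0.009, -1.0]]
contact_force: [0.5, 0.5, -0.1]
grip_width: 0.013
grip_force: 45.0
```

jog_arm:
  increments:
    - {"rx": 0,"ry": 0,"rz": 0,"dx": 19,"dy": 38,"dz": 0,"fingers": 1}
    - {"rx": 0,"ry": 0,"rz": 0,"dx": 38,"dy": 76,"dz": 0,"fingers": 1}
    - {"rx": 0,"ry": 0,"rz": 0,"dx": 57,"dy": 114,"dz": 0,"fingers": 1}
    - {"rx": 0,"ry": 0,"rz": 0,"dx": 76,"dy": 152,"dz": 0,"fingers": 1}
    - {"rx": 0,"ry": 0,"rz": 0,"dx": 95,"dy": 190,"dz": 0,"fingers": 1}

```text
time_s: 4.6
tool_pos: [0.5004, 0.0189, 0.1569]
tool_rot: [[0.867, -0.498, -0.0], [-0.498, -0.867, -0.0], [-0.0, 0.0, -1.0]]
contact_force: [0.5, 0.3, -0.5]
grip_width: 0.0136
grip_force: 45.0
```

jog_arm:
  increments:
    - {"rx": 0,"ry": 0,"rz": 0,"dx": 18,"dy": 38,"dz": 0,"fingers": 1}
    - {"rx": 0,"ry": 0,"rz": 0,"dx": 18,"dy": 38,"dz": 20,"fingers": 1}
    - {"rx": 0,"ry": 0,"rz": 0,"dx": 18,"dy": 38,"dz": 30,"fingers": 1}
    - {"rx": 0,"ry": 0,"rz": 0,"dx": 18,"dy": 38,"dz": 30,"fingers": 1}
    - {"rx": 0,"ry": 0,"rz": 0,"dx": 18,"dy": 38,"dz": 30,"fingers": 1}

```text
time_s: 5.1
tool_pos: [0.4981, -0.0207, 0.1269]
tool_rot: [[0.868, -0.497, -0.0], [-0.497, -0.868, -0.0], [-0.0, 0.0, -1.0]]
contact_force: [0.1, -0.6, -0.2]
grip_width: 0.0135
grip_force: 45.0
```

Run:
```python
from h import *
s=manip.get_state();print(s["time_s"],s["tool_pos"],s["grip_width"],s["contact_force"])
ims=[]
for n,(u,v) in(("scene",(345,235)),("top",(322,268))):
    p,d=read_camera(n); np.savez(n+"1.npz",p=p,d=d); ims.append(cv2.resize(p[v-45:v+45,u-45:u+45],(400,400),interpolation=2))
cv2.imwrite("pics/ab2.png",np.hstack(ims))
tp=s["tool_pos"]
for dz in (-.059,-.0128): print(proj("scene",tp+[0,0,dz]))
print(proj("scene",[.499,-.0215,.044]))
```

```text
5.1 [ 0.49810178 -0.02070704  0.12689258] 0.01346013853974318 [ 0.12158538 -0.59569108 -0.23005515]
[350.03733808 243.3042988 ]
[351.07552889 227.60862362]
[349.39079575 250.65617204]
```

View pics/ab2.png

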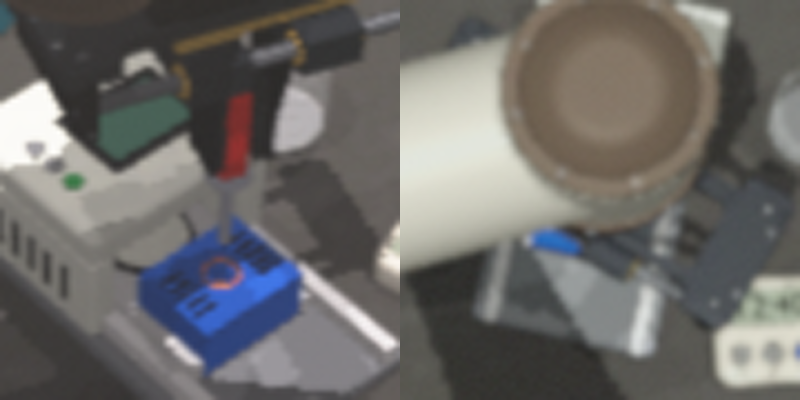

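In the scene crop the pin points straight down with its tip at 226,243 (scene pixel 351,245). The orange ring is centred at 222,272 (scene pixel 350,251). I'll measure both more finely.

Run:
```python
from h import *
Z=np.load("scene1.npz");P=cloud("scene",Z["d"]);p=Z["p"].astype(int)
print("ring rows r-b")
sub=p[243:259,342:359]; rb=sub[...,2]-sub[...,0]; print(rb)
w=np.clip(rb+20,0,None)*(rb>-40)
def wc(name,p,u0,u1,v0,v1,thr):
    s=p[v0:v1,u0:u1];w=(s[...,2]-s[...,0]-thr).clip(0);v,u=np.mgrid[v0:v1,u0:u1];return (w*u).sum()/w.sum(),(w*v).sum()/w.sum()
Z0=np.load("scene0.npz")["p"].astype(int);T0=np.load("top0.npz")["p"].astype(int)
for thr in(-60,-30):
    c=wc("scene",Z0,342,358,245,258,thr);print("scene ring",c,onz("scene",*c,.044))
    c=wc("top",T0,314,326,265,278,thr);print("top ring",c,onz("top",*c,.044))
m=(np.hypot(P[...,0]-.498,P[...,1]+.021)<.02)&(P[...,2]>.05)&(P[...,2]<.112)
v,u=np.nonzero(m)
for i in range(v.min(),v.max()+1):
    k=v==i
    if k.any(): 
        q=P[i,u[k]]; print(i,u[k].min(),u[k].max(),p[i,u[k].min()-1:u[k].max()+2].sum(1).tolist(),q.mean(0).round(4))
```

```text
ring rows r-b
[[   1  -25  -44  -65  -84  -88  -67  -29   -6  -11  -23  -37  -60  -73
   -68  -64  -43]
 [ -27  -64  -82  -86  -88  -88  -76  -42  -15  -19  -39  -60  -55  -35
   -39  -63  -69]
 [ -80  -86  -88  -86  -83  -83  -81  -68  -52  -64  -75  -56  -33  -32
   -53  -53  -37]
 [ -88  -86  -83  -75  -65  -62  -62  -60  -60  -68  -60  -38  -43  -47
   -42  -33  -32]
 [ -82  -75  -65  -62  -59  -50  -37  -31  -37  -48  -55  -56  -47  -31
   -34  -45  -48]
 [ -64  -62  -60  -52  -41  -19   12   20    9   -8  -30  -54  -73  -66
   -61  -52  -31]
 [ -61  -60  -56  -23    0  -10  -33  -49  -41  -17   -3  -36 -110 -120
   -72  -47  -45]
 [ -60  -61  -50   -7   -7  -49  -59  -63  -66  -80  -48   -4  -71 -132
  -124  -91  -56]
 [ -60  -60  -47  -16  -28  -60  -60  -61  -67  -84  -70   -8  -45 -129
  -141 -121  -92]
 [ -55  -58  -55  -28  -37  -63  -49  -46  -56  -65  -35   15  -36 -132
  -151 -158 -161]
 [ -35  -50  -52  -32  -21  -22    8   28   14  -15    9   -7  -99 -155
  -163 -165 -165]
 [ -42  -45  -52  -72  -73  -12   48   60   60   34  -47 -114 -141 -156
  -162 -164 -164]
 [ -48
[... 1062 characters left out ...]
.1064]
234 350 352 [308, 286, 291, 311, 337] [ 0.4958 -0.0184  0.099 ]
235 350 352 [308, 285, 291, 311, 334] [ 0.4962 -0.0192  0.0952]
236 350 352 [305, 285, 293, 313, 335] [ 0.4964 -0.0198  0.0916]
237 350 352 [298, 286, 291, 314, 334] [ 0.4946 -0.0172  0.092 ]
238 350 352 [299, 286, 286, 298, 322] [ 0.4957 -0.0192  0.0867]
239 350 352 [298, 288, 284, 281, 296] [ 0.4947 -0.018   0.0854]
240 350 352 [291, 288, 282, 275, 273] [ 0.4948 -0.0184  0.082 ]
241 350 352 [279, 285, 282, 271, 264] [ 0.4952 -0.0193  0.078 ]
242 350 351 [277, 288, 277, 256] [ 0.495  -0.0173  0.0769]
243 349 351 [270, 280, 287, 258, 208] [ 0.4968 -0.0184  0.0717]
244 350 351 [279, 277, 246, 212] [ 0.4946 -0.0172  0.0712]
```

jog_arm:
  increments:
    - {"rx": 0,"ry": 0,"rz": 0,"dx": 2,"dy": -0.4,"dz": 0,"fingers": 1}
    - {"rx": 0,"ry": 0,"rz": 0,"dx": 2,"dy": -0.4,"dz": 12,"fingers": 1}
    - {"rx": 0,"ry": 0,"rz": 0,"dx": 2,"dy": -0.4,"dz": 20,"fingers": 1}
    - {"rx": 0,"ry": 0,"rz": 0,"dx": 2,"dy": -0.4,"dz": 25,"fingers": 1}
    - {"rx": 0,"ry": 0,"rz": 0,"dx": 2,"dy": -0.4,"dz": 27,"fingers": 1}

```text
time_s: 5.7
tool_pos: [0.4996, -0.0219, 0.0993]
tool_rot: [[0.867, -0.498, -0.001], [-0.498, -0.867, -0.0], [-0.001, 0.001, -1.0]]
contact_force: [-0.3, -0.5, -0.8]
grip_width: 0.0135
grip_force: 45.0
```

jog_arm:
  increments:
    - {"rx": 0,"ry": 0,"rz": 0,"dx": 0,"dy": 0,"dz": 1,"fingers": 1}
    - {"rx": 0,"ry": 0,"rz": 0,"dx": 0,"dy": 0,"dz": 2,"fingers": 1}

```text
time_s: 5.9
tool_pos: [0.5001, -0.0219, 0.098]
tool_rot: [[0.867, -0.498, 0.001], [-0.498, -0.867, 0.0], [0.001, -0.0, -1.0]]
contact_force: [0.4, -0.7, -1.5]
grip_width: 0.0136
grip_force: 45.0
```

jog_arm:
  increments:
    - {"rx": 0,"ry": 0,"rz": 0,"dx": 0,"dy": 0,"dz": 2,"fingers": 1}
    - {"rx": 0,"ry": 0,"rz": 0,"dx": 0,"dy": 0,"dz": 4,"fingers": 1}
    - {"rx": 0,"ry": 0,"rz": 0,"dx": 0,"dy": 0,"dz": 6,"fingers": 1}
    - {"rx": 0,"ry": 0,"rz": 0,"dx": 0,"dy": 0,"dz": 6,"fingers": 1}

```text
time_s: 6.3
tool_pos: [0.4999, -0.022, 0.0919]
tool_rot: [[0.867, -0.498, 0.0], [-0.498, -0.867, -0.0], [0.0, -0.0, -1.0]]
contact_force: [-0.5, 0.5, 1.1]
grip_width: 0.0139
grip_force: 45.0
```

jog_arm:
  increments:
    - {"rx": 0,"ry": 0,"rz": 0,"dx": 0,"dy": 0,"dz": 1,"fingers": 1}
    - {"rx": 0,"ry": 0,"rz": 0,"dx": 0,"dy": 0,"dz": 2,"fingers": 1}
    - {"rx": 0,"ry": 0,"rz": 0,"dx": 0,"dy": 0,"dz": 2,"fingers": 1}

```text
time_s: 6.6
tool_pos: [0.4999, -0.022, 0.0899]
tool_rot: [[0.867, -0.498, 0.0], [-0.498, -0.867, 0.0], [0.0, -0.0, -1.0]]
contact_force: [-0.9, 0.0, 1.6]
grip_width: 0.0138
grip_force: 45.0
```

jog_arm:
  increments:
    - {"rx": 0,"ry": 0,"rz": 0,"dx": 0,"dy": 0,"dz": 1,"fingers": 1}
    - {"rx": 0,"ry": 0,"rz": 0,"dx": 0,"dy": 0,"dz": 1,"fingers": 1}

```text
time_s: 6.8
tool_pos: [0.4999, -0.022, 0.0888]
tool_rot: [[0.867, -0.498, 0.0], [-0.498, -0.867, -0.0], [0.0, -0.0, -1.0]]
contact_force: [-0.2, -0.1, 2.4]
grip_width: 0.0134
grip_force: 45.0
```

jog_arm:
  increments:
    - {"rx": 0,"ry": 0,"rz": 0,"dx": 0,"dy": 0,"dz": 1,"fingers": 1}
    - {"rx": 0,"ry": 0,"rz": 0,"dx": 0,"dy": 0,"dz": 1,"fingers": 1}

```text
time_s: 7.0
tool_pos: [0.4999, -0.022, 0.0878]
tool_rot: [[0.867, -0.498, 0.0], [-0.498, -0.867, -0.0], [0.0, -0.0, -1.0]]
contact_force: [0.1, -0.1, 2.3]
grip_width: 0.0135
grip_force: 45.0
```

jog_arm:
  increments:
    - {"rx": 0,"ry": 0,"rz": 0,"dx": 0,"dy": 0,"dz": 1,"fingers": 1}
    - {"rx": 0,"ry": 0,"rz": 0,"dx": 0,"dy": 0,"dz": 1,"fingers": 1}

```text
time_s: 7.2
tool_pos: [0.4999, -0.022, 0.0868]
tool_rot: [[0.867, -0.498, 0.0], [-0.498, -0.867, -0.0], [0.0, -0.0, -1.0]]
contact_force: [0.8, -0.7, 2.5]
grip_width: 0.0137
grip_force: 45.0
```

jog_arm:
  increments:
    - {"rx": 0,"ry": 0,"rz": 0,"dx": 0,"dy": 0,"dz": 1,"fingers": 1}
    - {"rx": 0,"ry": 0,"rz": 0,"dx": 0,"dy": 0,"dz": 1,"fingers": 1}

```text
time_s: 7.4
tool_pos: [0.5, -0.022, 0.086]
tool_rot: [[0.867, -0.498, 0.0], [-0.498, -0.867, -0.0], [0.0, -0.0, -1.0]]
contact_force: [-0.4, 0.1, 4.9]
grip_width: 0.0138
grip_force: 45.0
```

jog_arm:
  increments:
    - {"rx": 0,"ry": 0,"rz": 0,"dx": 0,"dy": 0,"dz": 1,"fingers": 1}
    - {"rx": 0,"ry": 0,"rz": 0,"dx": 0,"dy": 0,"dz": 1,"fingers": 1}
    - {"rx": 0,"ry": 0,"rz": 0,"dx": 0,"dy": 0,"dz": 1,"fingers": 1}

```text
time_s: 7.7
tool_pos: [0.5001, -0.022, 0.0854]
tool_rot: [[0.867, -0.498, 0.001], [-0.498, -0.867, -0.0], [0.001, -0.0, -1.0]]
contact_force: [-1.0, -0.8, 6.3]
grip_width: 0.0136
grip_force: 45.0
```

```bash
python3 -c "
from h import *
import sys
s=manip.get_state();print(s['tool_pos'],s['contact_force'])"
```

```text
[ 0.50008335 -0.02199478  0.08542829] [-1.00337237 -0.77825792  6.32962468]
```

jog_arm:
  increments:
    - {"rx": 0,"ry": 0,"rz": 0,"dx": 0,"dy": 0,"dz": 1,"fingers": 1}
    - {"rx": 0,"ry": 0,"rz": 0,"dx": 0,"dy": 0,"dz": 1.3,"fingers": 1}
    - {"rx": 0,"ry": 0,"rz": 0,"dx": 0,"dy": 0,"dz": 1.3,"fingers": 1}
    - {"rx": 0,"ry": 0,"rz": 0,"dx": 0,"dy": 0,"dz": 1.3,"fingers": 1}

```text
time_s: 8.1
tool_pos: [0.5002, -0.022, 0.0847]
tool_rot: [[0.867, -0.498, 0.001], [-0.498, -0.867, -0.0], [0.001, -0.0, -1.0]]
contact_force: [-2.8, 0.1, 10.1]
grip_width: 0.0135
grip_force: 45.0
```

jog_arm:
  increments:
    - {"rx": 0,"ry": 0,"rz": 0,"dx": 0,"dy": 0,"dz": 0,"fingers": 1}

```text
time_s: 8.2
tool_pos: [0.5002, -0.022, 0.0847]
tool_rot: [[0.867, -0.498, 0.001], [-0.498, -0.867, -0.0], [0.001, -0.0, -1.0]]
contact_force: [-2.4, 0.7, 10.9]
grip_width: 0.0138
grip_force: 45.0
```

jog_arm:
  increments:
    - {"rx": 0,"ry": 0,"rz": 0,"dx": 0,"dy": 0,"dz": 0.5,"fingers": 1}
    - {"rx": 0,"ry": 0,"rz": 0,"dx": -1,"dy": 0.3,"dz": 0.5,"fingers": 1}
    - {"rx": 0,"ry": 0,"rz": 0,"dx": -1.9,"dy": 0.6,"dz": 0.5,"fingers": 1}
    - {"rx": 0,"ry": 0,"rz": 0,"dx": -2.9,"dy": 0.9,"dz": 0.5,"fingers": 1}
    - {"rx": 0,"ry": 0,"rz": 0,"dx": -2.9,"dy": 0.9,"dz": 0.5,"fingers": 1}

```text
time_s: 8.7
tool_pos: [0.4993, -0.0216, 0.0849]
tool_rot: [[0.868, -0.497, 0.006], [-0.497, -0.868, -0.001], [0.005, -0.002, -1.0]]
contact_force: [0.4, -3.1, 8.3]
grip_width: 0.0134
grip_force: 45.0
```

jog_arm:
  increments:
    - {"rx": 0,"ry": 0,"rz": 0,"dx": 0,"dy": 0,"dz": 0,"fingers": 1}
    - {"rx": 0,"ry": 0,"rz": 0,"dx": 0,"dy": 0,"dz": 0,"fingers": 1}

```text
time_s: 8.9
tool_pos: [0.4993, -0.0216, 0.0848]
tool_rot: [[0.868, -0.497, 0.005], [-0.497, -0.868, -0.001], [0.005, -0.002, -1.0]]
contact_force: [0.4, -2.4, 8.5]
grip_width: 0.0132
grip_force: 45.0
```

jog_arm:
  increments:
    - {"rx": 0,"ry": 0,"rz": 0,"dx": 0,"dy": 0,"dz": 0.5,"fingers": 1}
    - {"rx": 0,"ry": 0,"rz": 0,"dx": 0,"dy": 0,"dz": 0.5,"fingers": 1}

```text
time_s: 9.1
tool_pos: [0.4994, -0.0216, 0.0845]
tool_rot: [[0.868, -0.497, 0.006], [-0.497, -0.868, -0.001], [0.005, -0.002, -1.0]]
contact_force: [1.0, -2.2, 10.7]
grip_width: 0.0138
grip_force: 45.0
```

jog_arm:
  increments:
    - {"rx": 0,"ry": 0,"rz": 0,"dx": 0,"dy": 0,"dz": 0.4,"fingers": 1}
    - {"rx": 0,"ry": 0,"rz": 0,"dx": -1,"dy": 0.3,"dz": 0.7,"fingers": 1}
    - {"rx": 0,"ry": 0,"rz": 0,"dx": -1.9,"dy": 0.6,"dz": 0.7,"fingers": 1}
    - {"rx": 0,"ry": 0,"rz": 0,"dx": -1.9,"dy": 0.6,"dz": 0.7,"fingers": 1}

```text
time_s: 9.5
tool_pos: [0.4988, -0.0213, 0.0844]
tool_rot: [[0.868, -0.496, 0.009], [-0.496, -0.868, -0.001], [0.008, -0.004, -1.0]]
contact_force: [2.0, -4.6, 10.2]
grip_width: 0.0139
grip_force: 45.0
```

jog_arm:
  increments:
    - {"rx": 0,"ry": 0,"rz": 0,"dx": 0.3,"dy": 1,"dz": 0,"fingers": 1}
    - {"rx": 0,"ry": 0,"rz": 0,"dx": 0.6,"dy": 1.9,"dz": 0.3,"fingers": 1}
    - {"rx": 0,"ry": 0,"rz": 0,"dx": 0.6,"dy": 1.9,"dz": 0.3,"fingers": 1}

```text
time_s: 9.8
tool_pos: [0.4988, -0.0221, 0.0842]
tool_rot: [[0.868, -0.497, 0.01], [-0.497, -0.868, 0.001], [0.008, -0.006, -1.0]]
contact_force: [2.1, -0.1, 11.2]
grip_width: 0.0135
grip_force: 45.0
```

Run:
```python
from h import *
s=manip.get_state();print(s["time_s"],s["tool_pos"],s["grip_width"],s["contact_force"],s["torque"])
p,d=read_camera("scene"); np.savez("scene2.npz",p=p,d=d)
cv2.imwrite("pics/ab3.png",cv2.resize(p[190:290,295:405],(660,600),interpolation=2))
P=cloud("scene",d);h=cv2.cvtColor(p,cv2.COLOR_BGR2HSV)
m=(np.hypot(P[...,0]-.498,P[...,1]+.021)<.045)&(P[...,2]>.038)&(P[...,2]<.048)&(h[...,0]>100)&(h[...,0]<125)&(h[...,1]>120)
print(m.sum(),cv2.minAreaRect((P[m][:,:2]*1000).astype(np.float32)))
```

```text
9.8 [ 0.49882612 -0.02207415  0.08420787] 0.013513749666143354 [ 2.09401294 -0.08251851 11.21154464] [ 0.30300794 -0.55981534  0.0066996 ]
350 ((498.4593200683594, -17.989974975585938), (61.779537200927734, 48.94312286376953), 79.5232162475586)
```

View pics/ab3.png

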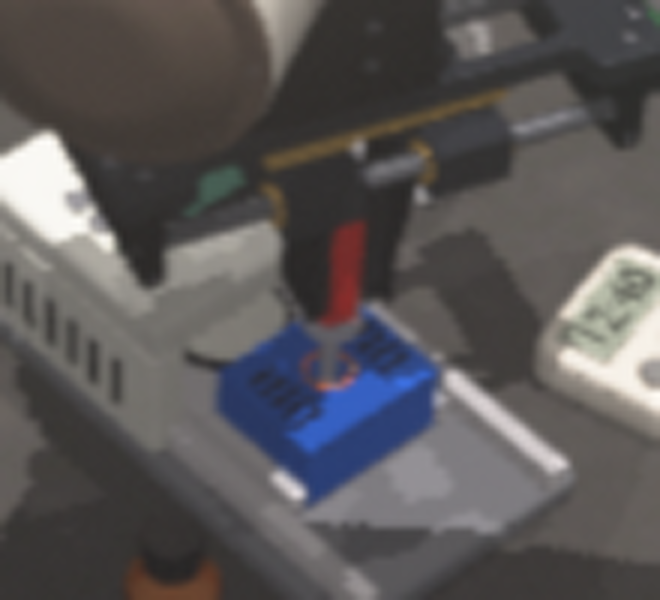

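The picture shows the shaft inside the orange ring (crop 328,368), with the drawer still shut. I'll push along the drawer axis.

jog_arm:
  increments:
    - {"rx": 0,"ry": 0,"rz": 0,"dx": -1,"dy": 0.3,"dz": 0.3,"fingers": 1}
    - {"rx": 0,"ry": 0,"rz": 0,"dx": -1.9,"dy": 0.6,"dz": 0.5,"fingers": 1}
    - {"rx": 0,"ry": 0,"rz": 0,"dx": -2.9,"dy": 0.9,"dz": 0.6,"fingers": 1}
    - {"rx": 0,"ry": 0,"rz": 0,"dx": -2.9,"dy": 0.9,"dz": 0.6,"fingers": 1}

```text
time_s: 10.25
tool_pos: [0.4979, -0.0215, 0.0844]
tool_rot: [[0.868, -0.496, 0.015], [-0.496, -0.868, 0.001], [0.012, -0.008, -1.0]]
contact_force: [5.1, -3.0, 10.7]
grip_width: 0.0137
grip_force: 45.0
```

jog_arm:
  increments:
    - {"rx": 0,"ry": 0,"rz": 0,"dx": 2.9,"dy": 0,"dz": 0,"fingers": 1}
    - {"rx": 0,"ry": 0,"rz": 0,"dx": 4.5,"dy": 0,"dz": 0.3,"fingers": 1}
    - {"rx": 0,"ry": 0,"rz": 0,"dx": 4.5,"dy": 0,"dz": 0.3,"fingers": 1}

```text
time_s: 10.55
tool_pos: [0.4993, -0.0228, 0.0834]
tool_rot: [[0.867, -0.498, 0.009], [-0.498, -0.867, 0.003], [0.007, -0.007, -1.0]]
contact_force: [-0.6, 5.8, 15.1]
grip_width: 0.0136
grip_force: 45.0
```

jog_arm:
  increments:
    - {"rx": 0,"ry": 0,"rz": 0,"dx": -0.7,"dy": -2,"dz": -0.3,"fingers": 1}
    - {"rx": 0,"ry": 0,"rz": 0,"dx": -0.7,"dy": -2,"dz": -0.3,"fingers": 1}

```text
time_s: 10.75
tool_pos: [0.4992, -0.0219, 0.0837]
tool_rot: [[0.868, -0.496, 0.008], [-0.496, -0.868, 0.0], [0.007, -0.004, -1.0]]
contact_force: [0.4, -0.7, 13.8]
grip_width: 0.0137
grip_force: 45.0
```

Well centred, pressing with 14 N. I'll push the drawer gently.

jog_arm:
  increments:
    - {"rx": 0,"ry": 0,"rz": 0,"dx": -1,"dy": 0.4,"dz": 0,"fingers": 1}
    - {"rx": 0,"ry": 0,"rz": 0,"dx": -1.9,"dy": 0.8,"dz": 0,"fingers": 1}
    - {"rx": 0,"ry": 0,"rz": 0,"dx": -2.9,"dy": 1.2,"dz": 0.1,"fingers": 1}
    - {"rx": 0,"ry": 0,"rz": 0,"dx": -2.9,"dy": 1.2,"dz": 0.1,"fingers": 1}

```text
time_s: 11.15
tool_pos: [0.4983, -0.0215, 0.0842]
tool_rot: [[0.868, -0.496, 0.013], [-0.496, -0.868, 0.001], [0.011, -0.007, -1.0]]
contact_force: [3.5, -2.2, 11.0]
grip_width: 0.0139
grip_force: 45.0
```

jog_arm:
  increments:
    - {"rx": 0,"ry": 0,"rz": 0,"dx": 0,"dy": 0.4,"dz": 0.5,"fingers": 1}
    - {"rx": 0,"ry": 0,"rz": 0,"dx": 0,"dy": 0.8,"dz": 0.9,"fingers": 1}
    - {"rx": 0,"ry": 0,"rz": 0,"dx": 0,"dy": 0.8,"dz": 0.9,"fingers": 1}

```text
time_s: 11.45
tool_pos: [0.4983, -0.0218, 0.0836]
tool_rot: [[0.868, -0.496, 0.014], [-0.496, -0.868, 0.001], [0.011, -0.008, -1.0]]
contact_force: [4.2, -0.2, 13.1]
grip_width: 0.0133
grip_force: 45.0
```

jog_arm:
  increments:
    - {"rx": 0,"ry": 0,"rz": 0,"dx": -1,"dy": 0.4,"dz": 0.2,"fingers": 1}
    - {"rx": 0,"ry": 0,"rz": 0,"dx": -1.9,"dy": 0.8,"dz": 0.4,"fingers": 1}
    - {"rx": 0,"ry": 0,"rz": 0,"dx": -1.9,"dy": 0.8,"dz": 0.4,"fingers": 1}

```text
time_s: 11.75
tool_pos: [0.4977, -0.0216, 0.0837]
tool_rot: [[0.869, -0.495, 0.017], [-0.495, -0.869, 0.001], [0.014, -0.009, -1.0]]
contact_force: [5.7, -2.4, 12.4]
grip_width: 0.0135
grip_force: 45.0
```

jog_arm:
  increments:
    - {"rx": 0,"ry": 0,"rz": 0,"dx": -1,"dy": 0.6,"dz": 0.3,"fingers": 1}
    - {"rx": 0,"ry": 0,"rz": 0,"dx": -1.5,"dy": 1,"dz": 0.6,"fingers": 1}
    - {"rx": 0,"ry": 0,"rz": 0,"dx": -1.5,"dy": 1,"dz": 0.6,"fingers": 1}

```text
time_s: 12.05
tool_pos: [0.4972, -0.0214, 0.0836]
tool_rot: [[0.869, -0.495, 0.02], [-0.495, -0.869, 0.002], [0.016, -0.011, -1.0]]
contact_force: [6.6, -3.1, 13.1]
grip_width: 0.0133
grip_force: 45.0
```

Run:
```python
from h import *
s=manip.get_state();print(s["time_s"],s["tool_pos"],s["contact_force"],s["torque"])
p,d=read_camera("scene"); np.savez("scene3.npz",p=p,d=d)
p0=np.load("scene0.npz")["p"]
g0=cv2.cvtColor(p0,cv2.COLOR_BGR2GRAY).astype(np.float32);g1=cv2.cvtColor(p,cv2.COLOR_BGR2GRAY).astype(np.float32)
u=np.array(proj("scene",[.4984,-.0218,.044]));
for t in(1,2,5): print(t,"mm ->px",np.array(proj("scene",[.4984-.000977*t,-.0218+.000213*t,.044]))-u)
for nm,(a,b,c,e) in dict(blockfront=(335,372,252,275),vents=(333,348,245,262),rail=(365,395,245,275),timer=(385,425,230,262)).items():
    A,B=(cv2.resize(g[c:e,a:b],None,fx=8,fy=8,interpolation=cv2.INTER_CUBIC) for g in(g0,g1))
    k=40;r=cv2.matchTemplate(B,A[k:-k,k:-k],cv2.TM_CCOEFF_NORMED);_,mx,_,l=cv2.minMaxLoc(r);print(nm,(l[0]-k)/8,(l[1]-k)/8,mx)
cv2.imwrite("pics/ab4.png",np.hstack([cv2.resize(q[225:290,325:385],(390,422),interpolation=2) for q in(p0,p)]))
```

```text
12.05 [ 0.49716495 -0.02142329  0.08358142] [ 6.58166346 -3.0935552  13.06408812] [-0.86056418 -2.37765162 -0.06002725]
1 mm ->px [0.32414412 0.27703645]
2 mm ->px [0.64855688 0.554304  ]
5 mm ->px [1.62340932 1.38749534]
blockfront -0.375 0.25 0.847877562046051
vents -0.375 0.125 0.9320372939109802
rail 0.75 0.75 0.9576483368873596
timer 0.125 0.0 0.9890722036361694
```

View pics/ab4.png

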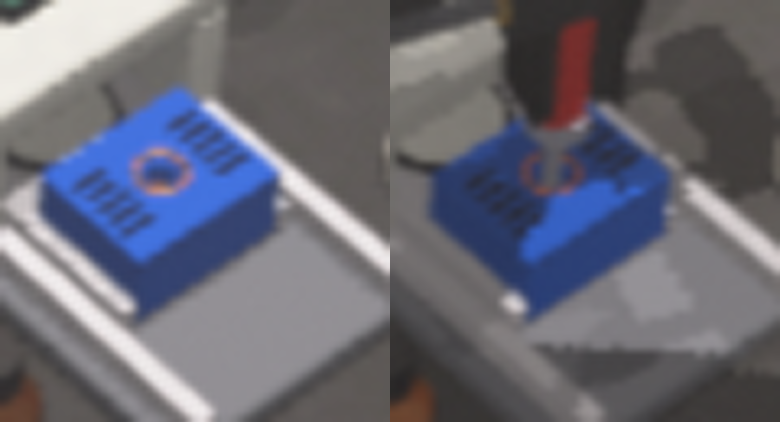

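jog_arm:
  increments:
    - {"rx": 0,"ry": 0,"rz": 0,"dx": -1,"dy": 1.2,"dz": 0.1,"fingers": 1}
    - {"rx": 0,"ry": 0,"rz": 0,"dx": -2,"dy": 1.6,"dz": 0.4,"fingers": 1}
    - {"rx": 0,"ry": 0,"rz": 0,"dx": -2,"dy": 1.6,"dz": 0.4,"fingers": 1}

```text
time_s: 12.4
tool_pos: [0.4958, -0.0213, 0.0835]
tool_rot: [[0.869, -0.495, 0.023], [-0.495, -0.869, 0.003], [0.018, -0.014, -1.0]]
contact_force: [7.2, -1.3, 13.0]
grip_width: 0.0136
grip_force: 45.0
```

Run:
```python
from h import *
F=[];M=[]
for i in range(6):
    read_camera("scene"); s=manip.get_state(); F.append(s["contact_force"]);M.append(s["torque"])
print(s["tool_pos"],s["tool_rot"][:,2],np.mean(F,0),np.mean(M,0),np.std(F,0),np.std(M,0),s["grip_width"])
```

```text
[ 0.49581224 -0.02126708  0.0835162 ] [ 0.02243222  0.00265144 -0.99974485] [ 7.07426997 -1.04069791 13.0448783 ] [-0.42782865 -2.74195373 -0.0195004 ] [0.4904193  0.60509505 0.4771768 ] [0.03087134 0.01901287 0.01753583] 0.013584962106047536
```

jog_arm:
  increments:
    - {"rx": 0,"ry": 0,"rz": 0,"dx": -1,"dy": 0.4,"dz": 0.1,"fingers": 1}
    - {"rx": 0,"ry": 0,"rz": 0,"dx": -2,"dy": 0.7,"dz": 0.2,"fingers": 1}
    - {"rx": 0,"ry": 0,"rz": 0,"dx": -2.5,"dy": 0.9,"dz": 0.2,"fingers": 1}
    - {"rx": 0,"ry": 0,"rz": 0,"dx": -2.5,"dy": 0.9,"dz": 0.2,"fingers": 1}

```text
time_s: 13.1
tool_pos: [0.4935, -0.0207, 0.0834]
tool_rot: [[0.869, -0.495, 0.023], [-0.495, -0.869, 0.003], [0.019, -0.014, -1.0]]
contact_force: [7.2, -1.7, 13.3]
grip_width: 0.0138
grip_force: 45.0
```

jog_arm:
  increments:
    - {"rx": 0,"ry": 0,"rz": 0,"dx": -1,"dy": 0.3,"dz": 0,"fingers": 1}
    - {"rx": 0,"ry": 0,"rz": 0,"dx": -2,"dy": 0.6,"dz": 0,"fingers": 1}
    - {"rx": 0,"ry": 0,"rz": 0,"dx": -2.9,"dy": 0.9,"dz": 0,"fingers": 1}
    - {"rx": 0,"ry": 0,"rz": 0,"dx": -2.9,"dy": 0.9,"dz": 0,"fingers": 1}

```text
time_s: 13.5
tool_pos: [0.4903, -0.02, 0.0834]
tool_rot: [[0.869, -0.495, 0.023], [-0.495, -0.869, 0.003], [0.018, -0.014, -1.0]]
contact_force: [8.2, -0.7, 13.8]
grip_width: 0.0135
grip_force: 45.0
```

```bash
cat > st.py <<'E'
from h import *
F=[];M=[]
for i in range(3):
    p,d=read_camera("scene"); s=manip.get_state(); F.append(s["contact_force"]);M.append(s["torque"])
F=np.mean(F,0); e=np.array([-.977,.213,0]); n=np.array([.213,.977,0])
x=s["tool_pos"]-np.array([.4999,-.022,0])
print("t",s["time_s"],"TCP",s["tool_pos"].round(4),"zax",s["tool_rot"][:,2].round(3),"F",F.round(1),"push",round(-F@e,1),"side",round(F@n,1),"M",np.mean(M,0).round(2),"along",(x@e*1000).round(2),"tip along",((x+.0588*s["tool_rot"][:,2])@e*1000).round(2),"perp",((x+.0588*s["tool_rot"][:,2])@n*1000).round(2),"gw",s["grip_width"])
g0,g1=(cv2.cvtColor(q,cv2.COLOR_BGR2HSV)[...,1].astype(np.float32) for q in(np.load("scene0.npz")["p"],p))
P=cloud("scene",d);h=cv2.cvtColor(p,cv2.COLOR_BGR2HSV)
c=[.4984,-.0218]+e[:2]*x@e if 0 else np.array([.4984,-.0218])+(x@e)*e[:2]
m=(np.hypot(P[...,0]-c[0],P[...,1]-c[1])<.06)&(P[...,2]>.014)&(P[...,2]<.048)&(h[...,0]>100)&(h[...,0]<125)&(h[...,1]>120)
a=(P[m]-[.4984,-.0218,0])@e*1000; print("front face along (shut: 24)",np.percentile(a,[95,98]).round(1), "n",m.sum())
E
python3 st.py
python3 - <<'E'
from h import *
Z=np.load("scene0.npz");p=Z["p"];P=cloud("scene",Z["d"]);h=cv2.cvtColor(p,cv2.COLOR_BGR2HSV);e=np.array([-.977,.213,0])
m=(np.hypot(P[...,0]-.4984,P[...,1]+.0218)<.06)&(P[...,2]>.014)&(P[...,2]<.048)&(h[...,0]>100)&(h[...,0]<125)&(h[...,1]>120)
a=(P[m]-[.4984,-.0218,0])@e*1000; print("shut",np.percentile(a,[95,98]).round(1))
E
```

```text
t 13.65 TCP [ 0.4903 -0.02    0.0833] zax [ 0.023  0.003 -1.   ] F [ 7.7 -0.6 13.4] push 7.6 side 1.0 M [-0.42 -2.8  -0.02] along 9.76 tip along 8.5 perp 0.34 gw 0.013354115544827239
front face along (shut: 24) [31.1 31.6] n 538
shut [24.5 25.1]
```

The drawer is sliding (about 6.5 mm out) at a steady push of 7.5 N. I'll carry on.

jog_arm:
  increments:
    - {"rx": 0,"ry": 0,"rz": 0,"dx": -1.9,"dy": 0.6,"dz": 0,"fingers": 1}
    - {"rx": 0,"ry": 0,"rz": 0,"dx": -3.8,"dy": 1.2,"dz": -0.1,"fingers": 1}
    - {"rx": 0,"ry": 0,"rz": 0,"dx": -5.7,"dy": 1.8,"dz": -0.1,"fingers": 1}
    - {"rx": 0,"ry": 0,"rz": 0,"dx": -7.6,"dy": 2.4,"dz": -0.1,"fingers": 1}
    - {"rx": 0,"ry": 0,"rz": 0,"dx": -7.6,"dy": 2.4,"dz": -0.1,"fingers": 1}

```text
time_s: 14.15
tool_pos: [0.4822, -0.0182, 0.0832]
tool_rot: [[0.869, -0.495, 0.022], [-0.495, -0.869, 0.003], [0.018, -0.014, -1.0]]
contact_force: [7.5, -0.5, 13.0]
grip_width: 0.0134
grip_force: 45.0
```

```bash
python3 st.py
```

```text
t 14.3 TCP [ 0.4822 -0.0183  0.0832] zax [ 0.022  0.003 -1.   ] F [ 7.2 -1.3 13.2] push 7.3 side 0.3 M [-0.32 -2.66  0.03] along 18.12 tip along 16.91 perp 0.33 gw 0.013376014785332884
front face along (shut: 24) [39.5 39.9] n 523
```

jog_arm:
  increments:
    - {"rx": 0,"ry": 0,"rz": 0,"dx": -1.9,"dy": 0.6,"dz": 0,"fingers": 1}
    - {"rx": 0,"ry": 0,"rz": 0,"dx": -3.8,"dy": 1.2,"dz": 0,"fingers": 1}
    - {"rx": 0,"ry": 0,"rz": 0,"dx": -5.7,"dy": 1.8,"dz": 0,"fingers": 1}
    - {"rx": 0,"ry": 0,"rz": 0,"dx": -7.6,"dy": 2.4,"dz": 0,"fingers": 1}
    - {"rx": 0,"ry": 0,"rz": 0,"dx": -9.5,"dy": 3,"dz": 0,"fingers": 1}

```text
time_s: 14.8
tool_pos: [0.4725, -0.0161, 0.0831]
tool_rot: [[0.869, -0.495, 0.022], [-0.495, -0.869, 0.003], [0.017, -0.013, -1.0]]
contact_force: [8.6, -1.4, 13.4]
grip_width: 0.0135
grip_force: 45.0
```

jog_arm:
  increments:
    - {"rx": 0,"ry": 0,"rz": 0,"dx": -1.9,"dy": 0.6,"dz": 0,"fingers": 1}
    - {"rx": 0,"ry": 0,"rz": 0,"dx": -3.8,"dy": 1.2,"dz": 0,"fingers": 1}
    - {"rx": 0,"ry": 0,"rz": 0,"dx": -5.7,"dy": 1.8,"dz": 0,"fingers": 1}
    - {"rx": 0,"ry": 0,"rz": 0,"dx": -7.6,"dy": 2.4,"dz": 0,"fingers": 1}
    - {"rx": 0,"ry": 0,"rz": 0,"dx": -9.5,"dy": 3,"dz": 0,"fingers": 1}

```text
time_s: 15.3
tool_pos: [0.4624, -0.0139, 0.0829]
tool_rot: [[0.869, -0.495, 0.021], [-0.495, -0.869, 0.003], [0.017, -0.013, -1.0]]
contact_force: [6.4, -2.2, 12.9]
grip_width: 0.014
grip_force: 45.0
```

```bash
python3 st.py
```

```text
t 15.45 TCP [ 0.4621 -0.0139  0.0828] zax [ 0.02   0.003 -1.   ] F [ 6.6 -0.6 12. ] push 6.5 side 0.8 M [-0.29 -2.58 -0.01] along 38.66 tip along 37.53 perp 0.35 gw 0.013169598819903847
front face along (shut: 24) [60.5 60.8] n 509
```

jog_arm:
  increments:
    - {"rx": 0,"ry": 0,"rz": 0,"dx": -1.9,"dy": 0.6,"dz": 0.1,"fingers": 1}
    - {"rx": 0,"ry": 0,"rz": 0,"dx": -3.8,"dy": 1.2,"dz": 0.3,"fingers": 1}
    - {"rx": 0,"ry": 0,"rz": 0,"dx": -5.7,"dy": 1.8,"dz": 0.3,"fingers": 1}
    - {"rx": 0,"ry": 0,"rz": 0,"dx": -7.6,"dy": 2.4,"dz": 0.3,"fingers": 1}
    - {"rx": 0,"ry": 0,"rz": 0,"dx": -9.5,"dy": 3,"dz": 0.3,"fingers": 1}

```text
time_s: 15.95
tool_pos: [0.4526, -0.0117, 0.0825]
tool_rot: [[0.869, -0.495, 0.021], [-0.495, -0.869, 0.003], [0.016, -0.013, -1.0]]
contact_force: [7.1, -0.6, 13.2]
grip_width: 0.0136
grip_force: 45.0
```

jog_arm:
  increments:
    - {"rx": 0,"ry": 0,"rz": 0,"dx": -1,"dy": 0.3,"dz": 0,"fingers": 1}
    - {"rx": 0,"ry": 0,"rz": 0,"dx": -1.9,"dy": 0.6,"dz": 0,"fingers": 1}
    - {"rx": 0,"ry": 0,"rz": 0,"dx": -2.9,"dy": 0.9,"dz": 0,"fingers": 1}
    - {"rx": 0,"ry": 0,"rz": 0,"dx": -2.9,"dy": 0.9,"dz": 0,"fingers": 1}

```text
time_s: 16.35
tool_pos: [0.4493, -0.011, 0.0823]
tool_rot: [[0.869, -0.495, 0.02], [-0.495, -0.869, 0.003], [0.016, -0.013, -1.0]]
contact_force: [6.3, -1.5, 12.7]
grip_width: 0.0136
grip_force: 45.0
```

```bash
python3 st.py
```

```text
t 16.5 TCP [ 0.4493 -0.011   0.0823] zax [ 0.02   0.003 -1.   ] F [ 6.9 -1.5 12.4] push 7.1 side -0.0 M [-0.39 -2.52 -0.02] along 51.8 tip along 50.7 perp 0.41 gw 0.013350633013233967
front face along (shut: 24) [73.7 74. ] n 509
```

jog_arm:
  increments:
    - {"rx": 0,"ry": 0,"rz": 0,"dx": -0.6,"dy": 0.2,"dz": 0,"fingers": 1}
    - {"rx": 0,"ry": 0,"rz": 0,"dx": -1.2,"dy": 0.4,"dz": 0,"fingers": 1}
    - {"rx": 0,"ry": 0,"rz": 0,"dx": -1.2,"dy": 0.4,"dz": 0,"fingers": 1}

```text
time_s: 16.8
tool_pos: [0.448, -0.0107, 0.0823]
tool_rot: [[0.869, -0.495, 0.02], [-0.495, -0.869, 0.003], [0.016, -0.013, -1.0]]
contact_force: [6.7, -1.3, 12.6]
grip_width: 0.0138
grip_force: 45.0
```

```bash
python3 st.py
```

```text
t 16.95 TCP [ 0.4481 -0.0107  0.0823] zax [ 0.02   0.003 -1.   ] F [ 6.7 -0.9 12.4] push 6.7 side 0.6 M [-0.42 -2.51 -0.05] along 53.04 tip along 51.95 perp 0.42 gw 0.01402478711264827
front face along (shut: 24) [75.  75.4] n 509
```

jog_arm:
  increments:
    - {"rx": 0,"ry": 0,"rz": 0,"dx": -0.6,"dy": 0.2,"dz": 0,"fingers": 1}
    - {"rx": 0,"ry": 0,"rz": 0,"dx": -1.2,"dy": 0.4,"dz": 0,"fingers": 1}
    - {"rx": 0,"ry": 0,"rz": 0,"dx": -1.2,"dy": 0.4,"dz": 0,"fingers": 1}

```text
time_s: 17.25
tool_pos: [0.4475, -0.0104, 0.0825]
tool_rot: [[0.869, -0.495, 0.021], [-0.495, -0.869, 0.004], [0.017, -0.014, -1.0]]
contact_force: [7.4, -1.9, 12.6]
grip_width: 0.0137
grip_force: 45.0
```

```bash
python3 st.py
```

```text
t 17.4 TCP [ 0.4475 -0.0104  0.0825] zax [ 0.021  0.004 -1.   ] F [ 7.6 -1.8 11.9] push 7.8 side -0.1 M [-0.73 -2.9  -0.02] along 53.68 tip along 52.5 perp 0.61 gw 0.01372244221355892
front face along (shut: 24) [74.8 75.1] n 511
```

jog_arm:
  increments:
    - {"rx": 0,"ry": 0,"rz": 0,"dx": -0.6,"dy": 0.2,"dz": 0.2,"fingers": 1}
    - {"rx": 0,"ry": 0,"rz": 0,"dx": -1.2,"dy": 0.4,"dz": 0.2,"fingers": 1}
    - {"rx": 0,"ry": 0,"rz": 0,"dx": -1.2,"dy": 0.4,"dz": 0.2,"fingers": 1}

```text
time_s: 17.7
tool_pos: [0.4462, -0.0101, 0.0823]
tool_rot: [[0.869, -0.495, 0.021], [-0.495, -0.869, 0.004], [0.017, -0.014, -1.0]]
contact_force: [7.8, -0.7, 12.0]
grip_width: 0.0136
grip_force: 45.0
```

```bash
python3 st.py
```

```text
t 17.85 TCP [ 0.4462 -0.0101  0.0823] zax [ 0.021  0.004 -1.   ] F [ 7.7 -1.3 12.4] push 7.8 side 0.4 M [-0.46 -2.82 -0.01] along 54.99 tip along 53.82 perp 0.73 gw 0.013486399480326434
front face along (shut: 24) [74.8 75.2] n 515
```

The drawer front has stopped at about 50 mm: the tip still creeps but the drawer no longer moves. I'll let the button up first, then ease the sideways load and lift out.

jog_arm:
  increments:
    - {"rx": 0,"ry": 0,"rz": 0,"dx": 0,"dy": 0,"dz": -3,"fingers": 1}
    - {"rx": 0,"ry": 0,"rz": 0,"dx": 0,"dy": 0,"dz": -7,"fingers": 1}
    - {"rx": 0,"ry": 0,"rz": 0,"dx": 0,"dy": 0,"dz": -11,"fingers": 1}
    - {"rx": 0,"ry": 0,"rz": 0,"dx": 0,"dy": 0,"dz": -13,"fingers": 1}
    - {"rx": 0,"ry": 0,"rz": 0,"dx": 0,"dy": 0,"dz": -13,"fingers": 1}

```text
time_s: 18.35
tool_pos: [0.4443, -0.0099, 0.093]
tool_rot: [[0.868, -0.497, 0.017], [-0.497, -0.868, 0.005], [0.013, -0.013, -1.0]]
contact_force: [9.8, -0.0, -1.2]
grip_width: 0.0134
grip_force: 45.0
```

```bash
python3 st.py
```

```text
t 18.5 TCP [ 0.4443 -0.0099  0.093 ] zax [ 0.017  0.004 -1.   ] F [ 9.5  0.5 -0.7] push 9.2 side 2.6 M [ 0.38 -3.28  0.  ] along 56.91 tip along 55.98 perp 0.47 gw 0.013619562159458767
front face along (shut: 24) [74.8 75.2] n 526
```

jog_arm:
  increments:
    - {"rx": 0,"ry": 0,"rz": 0,"dx": 3,"dy": -1.2,"dz": 0,"fingers": 1}
    - {"rx": 0,"ry": 0,"rz": 0,"dx": 6,"dy": -2.4,"dz": 0,"fingers": 1}
    - {"rx": 0,"ry": 0,"rz": 0,"dx": 6,"dy": -2.4,"dz": 0,"fingers": 1}

```text
time_s: 18.8
tool_pos: [0.4463, -0.0117, 0.0919]
tool_rot: [[0.867, -0.498, 0.007], [-0.498, -0.867, 0.003], [0.005, -0.006, -1.0]]
contact_force: [3.9, 4.2, 4.4]
grip_width: 0.0137
grip_force: 45.0
```

```bash
python3 st.py
```

```text
t 18.95 TCP [ 0.4463 -0.0116  0.0919] zax [ 0.007  0.003 -1.   ] F [3.6 3.4 3.4] push 2.8 side 4.1 M [ 1.6  -1.24  0.03] along 54.57 tip along 54.18 perp -1.04 gw 0.013641317035404811
front face along (shut: 24) [74.6 75.1] n 540
```

jog_arm:
  increments:
    - {"rx": 0,"ry": 0,"rz": 0,"dx": 0.5,"dy": -2,"dz": -2,"fingers": 1}
    - {"rx": 0,"ry": 0,"rz": 0,"dx": 1,"dy": -3.5,"dz": -3,"fingers": 1}
    - {"rx": 0,"ry": 0,"rz": 0,"dx": 1,"dy": -3.5,"dz": -3,"fingers": 1}

```text
time_s: 19.25
tool_pos: [0.446, -0.0105, 0.0937]
tool_rot: [[0.867, -0.498, 0.0], [-0.498, -0.867, 0.0], [0.0, -0.0, -1.0]]
contact_force: [2.9, 2.1, -0.3]
grip_width: 0.0136
grip_force: 45.0
```

```bash
python3 st.py
```

```text
t 19.4 TCP [ 0.4459 -0.0105  0.0938] zax [ 0.001  0.    -1.   ] F [ 3.9  2.3 -1.7] push 3.4 side 3.0 M [ 0.72 -1.39 -0.05] along 55.18 tip along 55.15 perp -0.19 gw 0.013411375150456258
front face along (shut: 24) [74.7 75.1] n 535
```

jog_arm:
  increments:
    - {"rx": 0,"ry": 0,"rz": 0,"dx": 1,"dy": -1.5,"dz": -5,"fingers": 1}
    - {"rx": 0,"ry": 0,"rz": 0,"dx": 1,"dy": -1.5,"dz": -15,"fingers": 1}
    - {"rx": 0,"ry": 0,"rz": 0,"dx": 1,"dy": -1.5,"dz": -40,"fingers": 1}
    - {"rx": 0,"ry": 0,"rz": 0,"dx": 1,"dy": -1.5,"dz": -70,"fingers": 1}
    - {"rx": 0,"ry": 0,"rz": 0,"dx": 1,"dy": -1.5,"dz": -70,"fingers": 1}

```text
time_s: 19.9
tool_pos: [0.4479, -0.0101, 0.1677]
tool_rot: [[0.867, -0.498, 0.004], [-0.498, -0.867, 0.0], [0.003, -0.002, -1.0]]
contact_force: [0.2, -0.2, -0.0]
grip_width: 0.0136
grip_force: 45.0
```

```bash
python3 st.py
python3 - <<'E'
from h import *
s=manip.get_state();tp=s["tool_pos"]; p,d=read_camera("scene");np.savez("scene5.npz",p=p,d=d);q,dt=read_camera("top")
u,v=proj("scene",tp+[0,0,-.03]).astype(int);print(u,v,proj("scene",tp+[0,0,-.0588]))
a=cv2.resize(p[v-30:v+30,u-30:u+30],(540,540),interpolation=2)
cv2.imwrite("pics/ab5.png",a)
P=cloud("scene",d)
m=(np.hypot(P[...,0]-tp[0],P[...,1]-tp[1])<.02)&(P[...,2]>tp[2]-.065)&(P[...,2]<tp[2]-.02)
v,u=np.nonzero(m)
for i in range(v.min(),v.max()+1,2):
    k=v==i
    if k.any(): print(i,u[k].min(),u[k].max(),(P[i,u[k]].mean(0)-tp).round(4))
E
```

```text
t 20.05 TCP [ 0.4454 -0.0104  0.1635] zax [-0.003 -0.001 -1.   ] F [-0.3  0.2 -0.6] push -0.4 side 0.2 M [-0.    0.03  0.  ] along 55.73 tip along 55.92 perp -0.33 gw 0.014073489727319453
front face along (shut: 24) [74.7 75.3] n 661
370 235 [369.80776046 245.94490261]
235 369 369 [ 0.0008  0.006  -0.0231]
237 369 371 [ 0.0002  0.0024 -0.0314]
239 369 371 [ 0.0004  0.0013 -0.038 ]
241 368 370 [ 0.0007  0.0039 -0.0417]
243 368 370 [ 0.0009  0.0027 -0.0486]
245 368 370 [ 0.0001  0.0034 -0.0532]
```

View pics/ab5.png

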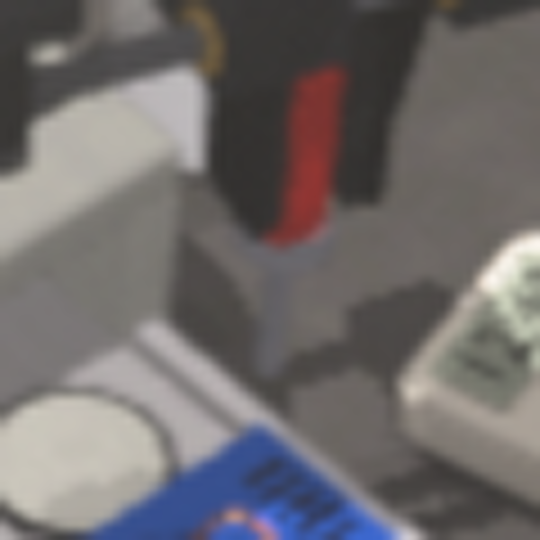

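The drawer stays out at 50 mm. The pin has tipped about 1.6° in the grip (tip at crop 268,375), so I'll correct that with a small tool turn while carrying it back.

jog_arm:
  increments:
    - {"rx": 0,"ry": -0.028,"rz": 0,"dx": -10,"dy": -40,"dz": 0,"fingers": 1}
    - {"rx": 0,"ry": -0.028,"rz": 0,"dx": -20,"dy": -80,"dz": 0,"fingers": 1}
    - {"rx": 0,"ry": -0.028,"rz": 0,"dx": -30,"dy": -120,"dz": 0,"fingers": 1}
    - {"rx": 0,"ry": -0.028,"rz": 0,"dx": -40,"dy": -160,"dz": 0,"fingers": 1}
    - {"rx": 0,"ry": -0.028,"rz": 0,"dx": -50,"dy": -200,"dz": 0,"fingers": 1}

```text
time_s: 20.65
tool_pos: [0.503, 0.1895, 0.1626]
tool_rot: [[0.866, -0.498, -0.027], [-0.498, -0.867, 0.012], [-0.03, 0.003, -1.0]]
contact_force: [1.0, 0.5, 0.1]
grip_width: 0.0139
grip_force: 45.0
```

jog_arm:
  increments:
    - {"rx": 0,"ry": 0,"rz": 0,"dx": -7,"dy": -30,"dz": 0,"fingers": 1}
    - {"rx": 0,"ry": 0,"rz": 0,"dx": -12.5,"dy": -44.7,"dz": 0,"fingers": 1}
    - {"rx": 0,"ry": 0,"rz": 0,"dx": -12.5,"dy": -44.7,"dz": 0,"fingers": 1}
    - {"rx": 0,"ry": 0,"rz": 0,"dx": -12.5,"dy": -44.7,"dz": 0,"fingers": 1}

```text
time_s: 21.05
tool_pos: [0.5141, 0.2326, 0.1633]
tool_rot: [[0.866, -0.499, -0.027], [-0.498, -0.867, 0.012], [-0.029, 0.003, -1.0]]
contact_force: [-0.5, -0.4, -0.5]
grip_width: 0.0134
grip_force: 45.0
```

Run:
```python
from h import *
p,d=read_camera("scene");s=manip.get_state();tp=s["tool_pos"];R=s["tool_rot"]
print(s["time_s"],tp,R)
u,v=proj("scene",tp+[0,0,-.045]).astype(int);print(u,v,proj("scene",tp+[0,0,-.0588]),proj("scene",[.514,.232,.05]))
cv2.imwrite("pics/ab6.png",cv2.resize(p[v-25:v+55,u-40:u+40],(560,560),interpolation=2))
P=cloud("scene",d)
m=(np.hypot(P[...,0]-tp[0],P[...,1]-tp[1])<.02)&(P[...,2]>tp[2]-.065)&(P[...,2]<tp[2]-.02)
v,u=np.nonzero(m)
for i in range(v.min(),v.max()+1,2):
    k=v==i
    if k.any(): print(i,u[k].min(),u[k].max(),(P[i,u[k]].mean(0)-tp).round(4))
```

```text
21.1 [0.51425894 0.23220479 0.1636571 ] [[ 0.8661475  -0.49910233 -0.02617958]
 [-0.49894806 -0.86654038  0.01259404]
 [-0.02897138  0.00215395 -0.99957792]]
260 303 [260.86598184 308.069847  ] [263.03959544 325.63783425]
299 259 261 [-0.0028  0.0023 -0.0274]
301 259 261 [-0.0031  0.0031 -0.0321]
303 259 261 [-0.0018  0.0024 -0.0397]
305 259 262 [-0.0014  0.0014 -0.047 ]
307 260 262 [-0.0027  0.0019 -0.0513]
309 260 262 [-0.0025  0.0023 -0.0569]
```

View pics/ab6.png

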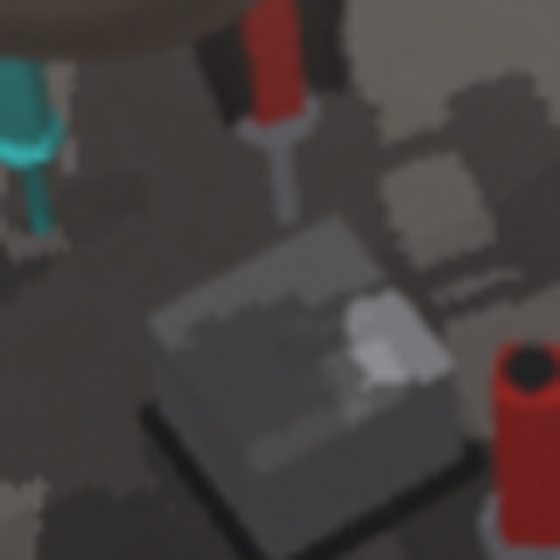

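The shaft hangs upright over the holder (tip at crop 285,218, block top around 300,320). I'll go down into the hole, watching the force.

jog_arm:
  increments:
    - {"rx": 0,"ry": 0,"rz": 0,"dx": 0.5,"dy": -0.5,"dz": 20,"fingers": 1}
    - {"rx": 0,"ry": 0,"rz": 0,"dx": 1,"dy": -0.5,"dz": 40,"fingers": 1}
    - {"rx": 0,"ry": 0,"rz": 0,"dx": 1.2,"dy": -0.5,"dz": 50,"fingers": 1}
    - {"rx": 0,"ry": 0,"rz": 0,"dx": 1.2,"dy": -0.5,"dz": 50,"fingers": 1}

```text
time_s: 21.5
tool_pos: [0.5141, 0.2323, 0.113]
tool_rot: [[0.866, -0.5, -0.027], [-0.499, -0.866, 0.012], [-0.029, 0.003, -1.0]]
contact_force: [-0.1, -0.5, -0.8]
grip_width: 0.0137
grip_force: 45.0
```

jog_arm:
  increments:
    - {"rx": 0,"ry": 0,"rz": 0,"dx": 0.1,"dy": 0,"dz": 3,"fingers": 1}
    - {"rx": 0,"ry": 0,"rz": 0,"dx": 0.2,"dy": 0,"dz": 6,"fingers": 1}
    - {"rx": 0,"ry": 0,"rz": 0,"dx": 0.3,"dy": 0,"dz": 9,"fingers": 1}
    - {"rx": 0,"ry": 0,"rz": 0,"dx": 0.3,"dy": 0,"dz": 9,"fingers": 1}

```text
time_s: 21.9
tool_pos: [0.5151, 0.2339, 0.1052]
tool_rot: [[0.867, -0.498, -0.024], [-0.498, -0.867, 0.014], [-0.028, 0.0, -1.0]]
contact_force: [0.6, -0.4, -0.6]
grip_width: 0.0138
grip_force: 45.0
```

jog_arm:
  increments:
    - {"rx": 0,"ry": 0,"rz": 0,"dx": 0.1,"dy": 0,"dz": 5,"fingers": 1}
    - {"rx": 0,"ry": 0,"rz": 0,"dx": 0.2,"dy": 0,"dz": 10,"fingers": 1}
    - {"rx": 0,"ry": 0,"rz": 0,"dx": 0.5,"dy": 0,"dz": 15,"fingers": 1}
    - {"rx": 0,"ry": 0,"rz": 0,"dx": 0.5,"dy": 0,"dz": 15,"fingers": 1}

```text
time_s: 22.3
tool_pos: [0.5147, 0.2336, 0.0892]
tool_rot: [[0.866, -0.499, -0.026], [-0.498, -0.867, 0.013], [-0.029, 0.002, -1.0]]
contact_force: [-0.0, 0.1, -0.3]
grip_width: 0.0131
grip_force: 45.0
```

jog_arm:
  increments:
    - {"rx": 0,"ry": 0,"rz": 0,"dx": 0.1,"dy": 0,"dz": 5,"fingers": 1}
    - {"rx": 0,"ry": 0,"rz": 0,"dx": 0.3,"dy": 0,"dz": 10,"fingers": 1}
    - {"rx": 0,"ry": 0,"rz": 0,"dx": 0.5,"dy": 0,"dz": 15,"fingers": 1}
    - {"rx": 0,"ry": 0,"rz": 0,"dx": 0.5,"dy": 0,"dz": 18,"fingers": 1}
    - {"rx": 0,"ry": 0,"rz": 0,"dx": 0.5,"dy": 0,"dz": 18,"fingers": 1}

```text
time_s: 22.8
tool_pos: [0.515, 0.2338, 0.0716]
tool_rot: [[0.867, -0.498, -0.025], [-0.498, -0.867, 0.013], [-0.028, 0.001, -1.0]]
contact_force: [0.1, -0.7, -0.2]
grip_width: 0.0138
grip_force: 45.0
```

Smooth and force-free. Down in small steps until the collar touches.

jog_arm:
  increments:
    - {"rx": 0,"ry": 0,"rz": 0,"dx": 0.1,"dy": 0,"dz": 2,"fingers": 1}
    - {"rx": 0,"ry": 0,"rz": 0,"dx": 0.1,"dy": 0,"dz": 3.5,"fingers": 1}
    - {"rx": 0,"ry": 0,"rz": 0,"dx": 0.1,"dy": 0,"dz": 3.5,"fingers": 1}

```text
time_s: 23.1
tool_pos: [0.5152, 0.2339, 0.0686]
tool_rot: [[0.867, -0.499, -0.024], [-0.498, -0.867, 0.014], [-0.028, 0.0, -1.0]]
contact_force: [-0.7, 0.2, -0.4]
grip_width: 0.0137
grip_force: 45.0
```

jog_arm:
  increments:
    - {"rx": 0,"ry": 0,"rz": 0,"dx": 0,"dy": 0,"dz": 0.7,"fingers": 1}
    - {"rx": 0,"ry": 0,"rz": 0,"dx": 0,"dy": 0,"dz": 0.7,"fingers": 1}

```text
time_s: 23.3
tool_pos: [0.5153, 0.234, 0.068]
tool_rot: [[0.867, -0.498, -0.024], [-0.498, -0.867, 0.014], [-0.028, -0.0, -1.0]]
contact_force: [0.6, -0.2, -0.8]
grip_width: 0.0137
grip_force: 45.0
```

jog_arm:
  increments:
    - {"rx": 0,"ry": 0,"rz": 0,"dx": 0,"dy": 0,"dz": 0.7,"fingers": 1}
    - {"rx": 0,"ry": 0,"rz": 0,"dx": 0,"dy": 0,"dz": 0.7,"fingers": 1}

```text
time_s: 23.5
tool_pos: [0.5152, 0.234, 0.0673]
tool_rot: [[0.867, -0.498, -0.024], [-0.498, -0.867, 0.014], [-0.028, 0.0, -1.0]]
contact_force: [0.1, 0.0, -1.2]
grip_width: 0.0139
grip_force: 45.0
```

jog_arm:
  increments:
    - {"rx": 0,"ry": 0,"rz": 0,"dx": 0,"dy": 0,"dz": 0.7,"fingers": 1}
    - {"rx": 0,"ry": 0,"rz": 0,"dx": 0,"dy": 0,"dz": 0.7,"fingers": 1}

```text
time_s: 23.7
tool_pos: [0.5153, 0.234, 0.0668]
tool_rot: [[0.867, -0.498, -0.024], [-0.498, -0.867, 0.014], [-0.028, -0.0, -1.0]]
contact_force: [0.6, 0.1, 0.8]
grip_width: 0.0132
grip_force: 45.0
```

jog_arm:
  increments:
    - {"rx": 0,"ry": 0,"rz": 0,"dx": 0,"dy": 0,"dz": 0.7,"fingers": 1}
    - {"rx": 0,"ry": 0,"rz": 0,"dx": 0,"dy": 0,"dz": 0.7,"fingers": 1}

```text
time_s: 23.9
tool_pos: [0.5153, 0.2341, 0.0668]
tool_rot: [[0.867, -0.498, -0.024], [-0.498, -0.867, 0.014], [-0.028, -0.0, -1.0]]
contact_force: [-2.0, 0.2, 4.7]
grip_width: 0.0135
grip_force: 45.0
```

Seated at the same height as at the pickup. Letting go.

jog_arm:
  increments:
    - {"rx": 0,"ry": 0,"rz": 0,"dx": 0,"dy": 0,"dz": -0.7,"fingers": 1}
    - {"rx": 0,"ry": 0,"rz": 0,"dx": 0,"dy": 0,"dz": -0.7,"fingers": 1}
  newtons: 5

```text
time_s: 24.1
tool_pos: [0.5153, 0.2341, 0.0667]
tool_rot: [[0.867, -0.498, -0.024], [-0.498, -0.867, 0.014], [-0.028, -0.0, -1.0]]
contact_force: [-0.3, 0.7, 1.5]
grip_width: 0.0135
grip_force: 5.0
```

jog_arm:
  increments:
    - {"rx": 0,"ry": 0,"rz": 0,"dx": 0,"dy": 0,"dz": 0,"fingers": 0.75}
    - {"rx": 0,"ry": 0,"rz": 0,"dx": 0,"dy": 0,"dz": 0,"fingers": 0.6}
    - {"rx": 0,"ry": 0,"rz": 0,"dx": 0,"dy": 0,"dz": 0,"fingers": 0.4}
    - {"rx": 0,"ry": 0,"rz": 0,"dx": 0,"dy": 0,"dz": 0,"fingers": 0.4}
    - {"rx": 0,"ry": 0,"rz": 0,"dx": 0,"dy": 0,"dz": 0,"fingers": 0.4}

```text
time_s: 24.6
tool_pos: [0.5152, 0.234, 0.0665]
tool_rot: [[0.867, -0.498, -0.024], [-0.498, -0.867, 0.014], [-0.028, 0.0, -1.0]]
contact_force: [0.7, 0.0, -0.3]
grip_width: 0.0457
grip_force: 0.0
```

jog_arm:
  increments:
    - {"rx": 0,"ry": 0,"rz": 0,"dx": 0,"dy": 0,"dz": 0,"fingers": 0.4}
    - {"rx": 0,"ry": 0.028,"rz": 0,"dx": 1,"dy": 0,"dz": -20,"fingers": 0.4}
    - {"rx": 0,"ry": 0.028,"rz": 0,"dx": 2,"dy": 0,"dz": -50,"fingers": 0.4}
    - {"rx": 0,"ry": 0.028,"rz": 0,"dx": 2,"dy": 0,"dz": -95,"fingers": 0.4}
    - {"rx": 0,"ry": 0.028,"rz": 0,"dx": 2,"dy": 0,"dz": -130,"fingers": 0.4}

```text
time_s: 25.1
tool_pos: [0.5205, 0.2313, 0.1989]
tool_rot: [[0.867, -0.498, 0.002], [-0.498, -0.867, 0.001], [0.001, -0.001, -1.0]]
contact_force: [1.3, 0.5, 0.0]
grip_width: 0.0523
grip_force: 0.0
```

jog_arm:
  increments:
    - {"rx": 0,"ry": 0,"rz": 0,"dx": -35,"dy": -25,"dz": 0,"fingers": 0.4}
    - {"rx": 0,"ry": 0,"rz": 0,"dx": -70,"dy": -50,"dz": 0,"fingers": 0.4}
    - {"rx": 0,"ry": 0,"rz": 0,"dx": -105,"dy": -75,"dz": 0,"fingers": 0.4}
    - {"rx": 0,"ry": 0,"rz": 0,"dx": -140,"dy": -100,"dz": 0,"fingers": 0.4}
    - {"rx": 0,"ry": 0,"rz": 0,"dx": -140,"dy": -100,"dz": 0,"fingers": 0.4}

```text
time_s: 25.6
tool_pos: [0.4468, 0.3917, 0.1964]
tool_rot: [[0.87, -0.494, 0.0], [-0.494, -0.87, 0.001], [-0.0, -0.001, -1.0]]
contact_force: [-0.3, 0.1, 0.4]
grip_width: 0.0527
grip_force: 0.0
```

Run:
```python
from h import *
e=np.array([-.977,.213,0])
for n in("scene","top"):
    p,d=read_camera(n);P=cloud(n,d);Z=np.load(n+"0.npz");P0=cloud(n,Z["d"])
    for lab,c,r,z0,z1 in(("pintop",(.513,.231),.03,.095,.13),("vial",(.484,.085),.04,.03,.08),("timer",(.434,-.125),.06,.012,.03),("beaker",(.53,-.13),.045,.02,.08)):
        o=[]
        for A in(P0,P):
            m=(np.hypot(A[...,0]-c[0],A[...,1]-c[1])<r)&(A[...,2]>z0)&(A[...,2]<z1); o.append((m.sum(),A[m].mean(0).round(4),A[m][:,2].max().round(4)) if m.any() else 0)
        print(n,lab,*o)
    h=cv2.cvtColor(p,cv2.COLOR_BGR2HSV)
    m=(np.hypot(P[...,0]-.45,P[...,1]+.011)<.05)&(P[...,2]>.04)&(P[...,2]<.048)&(h[...,0]>100)&(h[...,0]<125)&(h[...,1]>120)
    a=(P[m]-[.4984,-.0218,0])@e*1000;print("block top along",np.percentile(a,[2,98]).round(1))
    if n=="scene": cv2.imwrite("pics/end.png",p[180:400,180:460])
```

```text
scene pintop (np.int64(70), array([0.5109, 0.2362, 0.1026]), np.float64(0.1097)) 0
scene vial (np.int64(263), array([0.4809, 0.0911, 0.0506]), np.float64(0.0693)) 0
scene timer (np.int64(658), array([ 0.4314, -0.1246,  0.017 ]), np.float64(0.0247)) 0
scene beaker (np.int64(336), array([ 0.5458, -0.1377,  0.0445]), np.float64(0.071)) 0Traceback (most recent call last):
  File "<stdin>", line 12, in <module>
    return _quantile_unchecked(
        a, q, axis, out, overwrite_input, method, keepdims, weights)
    return _ureduce(a,
                    func=_quantile_ureduce_func,
    ...<5 lines>...
                    overwrite_input=overwrite_input,
                    method=method)
    r = func(a, **kwargs)
    result = _quantile(arr,
                       quantiles=q,
    ...<2 lines>...
                       out=out,
                       weights=wgt)
    slices_having_nans = np.isnan(arr[-1, ...])
                                  ~~~^^^^^^^^^
IndexError: index -1 is out of bounds for axis 0 with size 0
```

The arm is blocking the scene camera, so I'll move back towards the start pose.

jog_arm:
  increments:
    - {"rx": 0,"ry": 0,"rz": 0,"dx": -40,"dy": -8,"dz": -5,"fingers": 0.4}
    - {"rx": 0,"ry": 0,"rz": 0,"dx": -80,"dy": -16,"dz": -10,"fingers": 0.4}
    - {"rx": 0,"ry": 0,"rz": 0,"dx": -120,"dy": -24,"dz": -15,"fingers": 0.4}
    - {"rx": 0,"ry": 0,"rz": 0,"dx": -160,"dy": -32,"dz": -20,"fingers": 0.4}
    - {"rx": 0,"ry": 0,"rz": 0,"dx": -200,"dy": -40,"dz": -25,"fingers": 0.4}

```text
time_s: 26.15
tool_pos: [0.2946, 0.5219, 0.2218]
tool_rot: [[0.866, -0.5, -0.0], [-0.5, -0.866, -0.0], [0.0, 0.0, -1.0]]
contact_force: [-0.5, 0.6, -1.0]
grip_width: 0.0523
grip_force: 0.0
```

jog_arm:
  increments:
    - {"rx": 0,"ry": 0,"rz": 0,"dx": -40,"dy": -8,"dz": 0,"fingers": 0.4}
    - {"rx": 0,"ry": 0,"rz": 0,"dx": -80,"dy": -12,"dz": 0,"fingers": 0.4}
    - {"rx": 0,"ry": 0,"rz": 0,"dx": -95,"dy": -15,"dz": 0,"fingers": 0.4}
    - {"rx": 0,"ry": 0,"rz": 0,"dx": -95,"dy": -15,"dz": 0,"fingers": 0.4}

```text
time_s: 26.55
tool_pos: [0.2194, 0.5828, 0.2211]
tool_rot: [[0.868, -0.497, -0.0], [-0.497, -0.868, -0.001], [0.0, 0.001, -1.0]]
contact_force: [1.2, -0.6, -0.4]
grip_width: 0.0523
grip_force: 0.0
```

Run:
```python
from h import *
e=np.array([-.977,.213,0])
for n in("scene","top"):
    p,d=read_camera(n);P=cloud(n,d);Z=np.load(n+"0.npz");P0=cloud(n,Z["d"])
    if n=="scene": cv2.imwrite("pics/end.png",cv2.resize(p[180:400,180:460],None,fx=2,fy=2))
    for lab,c,r,z0,z1 in(("pintop",(.513,.231),.03,.095,.13),("vial",(.484,.085),.04,.03,.08),("timer",(.434,-.125),.06,.012,.03),("beaker",(.53,-.13),.045,.02,.08)):
        o=[]
        for A in(P0,P):
            m=(np.hypot(A[...,0]-c[0],A[...,1]-c[1])<r)&(A[...,2]>z0)&(A[...,2]<z1); o.append((m.sum(),A[m].mean(0).round(4),A[m][:,2].max().round(4)) if m.any() else 0)
        print(n,lab,*o)
    h=cv2.cvtColor(p,cv2.COLOR_BGR2HSV)
    m=(np.hypot(P[...,0]-.45,P[...,1]+.011)<.05)&(P[...,2]>.04)&(P[...,2]<.048)&(h[...,0]>100)&(h[...,0]<125)&(h[...,1]>120)
    a=(P[m]-[.4984,-.0218,0])@e*1000
    if len(a): print("block top along",np.percentile(a,[2,98]).round(1))
print(manip.get_state()["time_s"],manip.get_state()["tool_pos"])
```

```text
scene pintop (np.int64(70), array([0.5109, 0.2362, 0.1026]), np.float64(0.1097)) (np.int64(72), array([0.513 , 0.2365, 0.1027]), np.float64(0.1082))
scene vial (np.int64(263), array([0.4809, 0.0911, 0.0506]), np.float64(0.0693)) (np.int64(264), array([0.4808, 0.0906, 0.0509]), np.float64(0.0695))
scene timer (np.int64(658), array([ 0.4314, -0.1246,  0.017 ]), np.float64(0.0247)) (np.int64(664), array([ 0.4313, -0.1249,  0.017 ]), np.float64(0.0246))
scene beaker (np.int64(336), array([ 0.5458, -0.1377,  0.0445]), np.float64(0.071)) (np.int64(342), array([ 0.5459, -0.1379,  0.0442]), np.float64(0.0701))
block top along [27.6 74.2]
top pintop (np.int64(34), array([0.5135, 0.2297, 0.1038]), np.float64(0.1083)) (np.int64(32), array([0.5156, 0.2301, 0.1036]), np.float64(0.1091))
top vial (np.int64(127), array([0.4844, 0.0825, 0.0526]), np.float64(0.0709)) (np.int64(125), array([0.4842, 0.0824, 0.0529]), np.float64(0.0706))
top timer (np.int64(570), array([ 0.433 , -0.1304,  0.0168]), np.float64(0.0256)) (np.int64(564), array([ 0.433 , -0.1298,  0.017 ]), np.float64(0.0271))
top beaker (np.int64(79), array([ 0.543 , -0.1433,  0.0515]), np.float64(0.0725)) (np.int64(81), array([ 0.5432, -0.1425,  0.0524]), np.float64(0.0774))
block top along [26.6 72.8]
26.65 [0.22107891 0.58152766 0.22130229]
```

View pics/end.png

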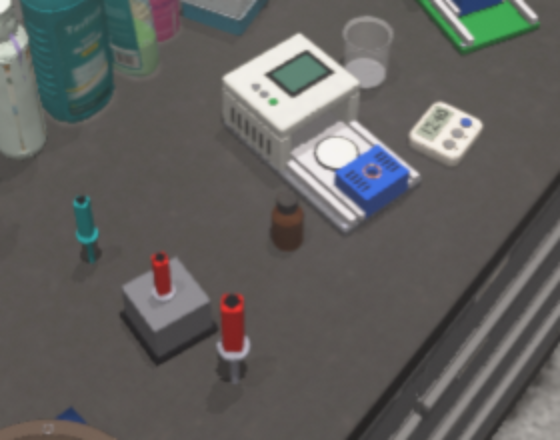

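The final picture shows the pin standing upright and seated in the holder (crop 162,275) and the drawer out (crop 372,175). The vial (crop 288,222), beaker and timer have not moved.

```bash
python3 -c "
from rig import manip
print(manip.hand_in())"
```

```text
the job is handed in; nothing more can be done
None
```

The job is handed in at about 27 s of robot time: the drawer measures about 50 mm out at its stop, the pin is back fully seated in its holder and released, and the vial, beaker and timer did not move. Pressing on the button stayed at or below about 16 N; the first pushes were blocked at about 1 mm until I pressed and pushed harder (about 13 N down, 7 N sideways).

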